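Stack the empty stack-nest bin on the bin of brass pins

ROBOT

A 7-joint arm with a two-finger parallel gripper is mounted at the origin on the work surface; the furniture and walls round the work are solid. World frame = base frame: x ahead of the robot, y to its left, z up, the work surface at z = 0. Lengths are in m, angles in rad, forces in N, time in s.
With the tool pointing down it reaches from about 0.35 to 0.9 m from the base axis. Payload 8.1 kg.
Tool frame: the origin (TCP) lies between the finger pads; the fingertips stand 8 mm ahead of it and the grasp point (between the pads) lies 11 mm behind it (arm.tcp_to_tips is the distance from the TCP to the fingertips, in m); z points along the fingers, x is the direction in which the jaws open and shut, and the axes are right-handed (so a half turn about z gives the same grasp; the last joint's range is limited). The gripper opens to 92 mm and grips with 3 to 60 N. Pads are 19 mm wide; open, the fingers measure 130 mm over their backs; the gripper's body (75 mm by 190 mm) begins 47 mm behind the grasp point.
Start: joints at [-1.417, 0.434, 0.025, 1.573, -0.012, 1.134, -0.075], TCP at [0.159, 0.605, 0.235] pointing down, gripper open.
Joint ranges: [-2.62, 2.62], [-0.44, 2.09], [-1.27, 1.32], [0.08, 2.57], [-1.32, 4.46], [0.12, 2], [-2.74, 2.74]. Speed limits (rad/s): [2.22, 2.22, 3.01, 3.01, 3.14, 3.14, 3.14].

INTERFACE

Orientations are given as a rotation vector (axis times angle).
In Python, from cell import arm, eyes gives the robot as it stands.
- The arm moves only by the tool play_rows, never from a script. Its argument "rows" is a list of rows, each a list of 3 entries, a list of its own where there are three numbers: the shift along the tool's x, y, z each as a share of 50 cm, from -1 to 1, then the turn, a rotation vector about the tool's x, y, z each as a share of 60 degrees, from -1 to 1, then the opening, from -1 (shut) to 1 (fully open), so that 0 is half open. In form: [[[dx, dy, dz], [ax, ay, az], grip], ...]. A call has 1 to 10 rows; each row is the pose to reach, as a shift and turn from the pose commanded when the call began, along the tool's axes at that moment; what a row does not reach only later rows make up. A row lasts 1/10 s, in which the tool goes at most 50 mm and 8.59 degrees, less where a joint would pass 70% of its speed; a pose out of reach is approached as far as the arm can. A call with a number of a shift or a turn outside -1 to 1 is refused whole. A call with a gripper value outside its range is refused whole. The fingers move at their own pace and stop on an object; "newtons" is the grip in N (left out, the last holds). Time passes only in rows, so rows that repeat a pose let the fingers close. It gives the time, the measured TCP pose, the force and the opening at its end, in the units of the state.
- arm.observe(): the state, without advancing time (a new reading comes with each control period).
- eyes.get_image(name): name is "scene" or "side" or "wrist"; returns (picture, depth): 400x640x3 uint8, red, green, blue; 400x640 float32, m along the optical axis (not along the pixel's ray), 0 where there is no reading.
- eyes.get_calibration(name): a dict with "intrinsics" (3x3 intrinsics, pixels), "k1" (the pictures are not rectified: a ray, as slopes to the right and down, at radius r is drawn at 1 + k1 r^2 times it, then the intrinsics apply), "R" (3x3) and "t" (3): a world point X has camera coordinates R X + t. Camera axes: x right, y down, z forward; pixel columns grow to the right and rows downward; lengths in m; the calibration is good to about 2 mm. A picture is of the moment at which its call begins: read the wrist's pose just before it. get_calibration takes no time and is no camera call; for the wrist camera it gives the pose at the moment of the call.
- arm.sign_off(): hands the job in, once; it reports no verdict.
The state is a dict: "clock": time; "joints": joint angles; "dq": joint speeds; "joint_efforts": joint torques, N m; "position": TCP position; "ee_rot": TCP orientation; "force": force on the tool from outside, world axes, zero at the start; "ft_torque": the same for the moment, N m; "width": opening from 0.0 (shut) to 1.0 (fully open).
Only numpy, scipy, OpenCV 4.12 (cv2) and the standard library are available. Lean on these libraries where they do the work, as an engineer would, in place of code of your own. Each camera call takes 0.05 s, during which the arm holds its last target.

TASK

Put the empty green bin on top of the green bin that holds the brass pins. Turn it so that the two yellow ends face opposite ways: then it rests level on the ledges inside the lower bin, clear of the pins, instead of nesting down onto them. Let go of it there; leave the bin of pins standing where it is and do not disturb the blue tray of bolts.

Things in the scene. Friction and masses are not known exactly. Their poses are not given: they have to be found in the camera images.
- empty_bin_center (a point): Centre, 26 mm above the underside, of the loose empty green bin (about 0.18 kg): 104 mm long (its x axis), 66 mm wide (y), 52 mm high. Its top 16 mm is an upright rim band, 104 x 66 mm outside: grip it across the 66 mm width at mid length, some 16 mm above this centre. Below the band the walls taper to a 78 x 40 mm floor. +x points to the end whose rim is yellow.
- empty_bin_marked_end (a point): Middle of the yellow end rim of the empty bin: 50 mm from its centre along its +x, 44 mm above its underside. Put in with the yellow ends opposite, the bin's floor stands on the lower bin's ledges (centres 38 mm apart in height); with the yellow ends the same way it would slide past the ledges and sink in onto the pins.
- full_bin_center (a point): Centre, 26 mm above the underside, of the green bin holding brass pins (about 0.8 kg, loose on the bench): same make, size and axes (104 x 66 x 52 mm, +x to its yellow end). Four ledges inside it lie 14 mm below its rim, 38 mm above its underside. Its rim opening flares to 101 x 63 mm, so the other bin's 78 x 40 mm floor enters with about 10 mm to spare on each side.
- parts_tray: Bystander: open blue tray with bolts, 85 x 126 x 32 mm, origin at the underside near its middle. Not to be disturbed.

How it is judged:
At the end, for the whole second after the job is handed in: The empty bin stands released on the ledges of the bin of pins: its centre 32 to 44 mm above and within 15 mm sideways of the lower bin's centre, the yellow ends opposite ways, long sides parallel within 15 degrees, both bins level within 5 degrees (z of empty_bin_center in the frame of full_bin_center between 0.032 and 0.044 m and horizontal distance between empty_bin_center and full_bin_center below 0.015 m and x of empty_bin_marked_end in the frame of full_bin_center below -0.03 m and angle between the x axis of empty_bin_center and the x axis of full_bin_center, either way round below 0.262 rad and angle between each of empty_bin_center, full_bin_center's own z axis and vertical below 0.09 rad); the robot touches nothing.
It fails at once if the bin of pins is moved more than 40 mm from where it stood (distance of full_bin_center from where it was at the start of the episode above 0.04 m).
It fails at once if the blue tray of bolts is moved more than 25 mm (distance of parts_tray from where it was at the start of the episode above 0.025 m).
It also fails if it takes over 35 s, if anything falls off the work surface, if the arm or the gripper's body presses on something with over 40 N, if the wrist force passes 120 N, or if a joint passes its speed limit or range.

## Working session

There is one attempt and no reset: what is moved stays moved. The work goes in short steps, Python scripts to look and compute and a tool call to move; the robot and the scene stay as the last step left them, time stands still between calls to the robot, and variables do not carry over. Pictures are saved under pics/ and viewed, and the job is handed in when it is done.

Besides the shell and the picture viewer there is one more tool, called after ">>>" as a command line: name --argument value ..., lists and objects as JSON in quotes. play_rows: Moves the arm, as the interface text tells. Its arguments: {"type":"object","properties":{"rows":{"type":"array","items":{"type":"array"}},"newtons":{"type":"number"}},"required":["rows"]}

```bash
mkdir -p pics; ls
python3 - <<'E'
from cell import arm, eyes
import cv2,numpy as np
print(arm.observe())
for n in ["scene","side","wrist"]:
    c=eyes.get_calibration(n)
    p,d=eyes.get_image(n); cv2.imwrite(f"pics/{n}0.png",p[:,:,::-1]); np.savez(f"{n}0.npz",p=p,d=d,**{k:np.array(v) for k,v in c.items()})
    print(n,c)
E
```

```text
pics
{'clock': 0.0, 'joints': array([-1.41662221,  0.43520191,  0.02493708,  1.57412669, -0.01157516,
        1.13398251, -0.07512288]), 'dq': array([-4.36526063e-04,  9.65366746e-04, -1.81257170e-03,  1.60785472e-03,
       -1.84642581e-04, -1.76599710e-03,  6.05349757e-05]), 'joint_efforts': array([-3.23800969e-04, -6.67852306e+01,  9.84895751e-01, -3.14467514e+01,
       -6.04990683e-02,  4.25809657e-02,  1.52356397e-04]), 'position': array([0.15863961, 0.6040038 , 0.2339462 ]), 'ee_rot': array([ 2.48677555e+00,  1.91801756e+00, -1.80444834e-03]), 'force': array([-0.10777509, -0.36395995,  0.12060712]), 'ft_torque': array([-0.07047414,  0.00550706,  0.00486311]), 'width': 1.002220465831805}
scene {'intrinsics': array([[382.84915933,   0.        , 321.15727457],
       [  0.        , 382.84915933, 193.3782265 ],
       [  0.        ,   0.        ,   1.        ]]), 'k1': 0.013293426374317314, 'R': array([[-0.37950122,  0.92511525, -0.01185702],
       [ 0.63874254,  0.25271084, -0.72673599],
       [-0.66931815, -0.28337078, -0.68681454]]), 't': array([ 0.44385228, -0.16396102,  1.0
[... 162 characters left out ...]
     ,   1.        ]]), 'k1': -0.05373200212940506, 'R': array([[ 0.23323626,  0.97230431,  0.01500577],
       [ 0.62073442, -0.13698788, -0.77196056],
       [-0.74852497,  0.18936379, -0.63549329]]), 't': array([ 0.20082325, -0.24790827,  1.27256205])}
wrist {'intrinsics': array([[278.1200846 ,   0.        , 323.3858215 ],
       [  0.        , 278.1200846 , 205.07979919],
       [  0.        ,   0.        ,   1.        ]]), 'k1': -0.004359770176384188, 'R': array([[ 2.54019291e-01,  9.67199086e-01,  3.56248469e-04],
       [ 9.36993904e-01, -2.46177683e-01,  2.47868862e-01],
       [ 2.39826238e-01, -6.26296700e-02, -9.68793528e-01]]), 't': array([-0.62482226, -0.03165438,  0.38792535])}
```

View pics/scene0.png

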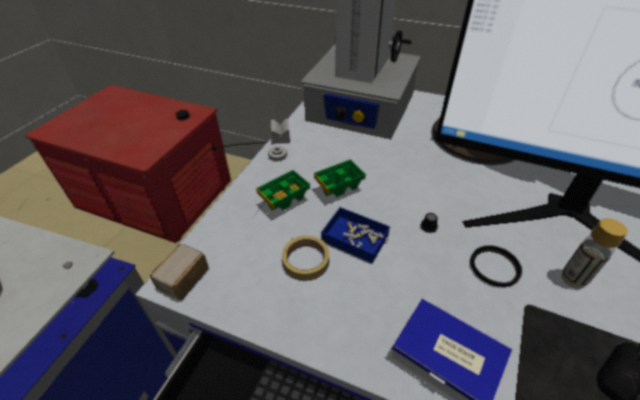

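View pics/side0.png

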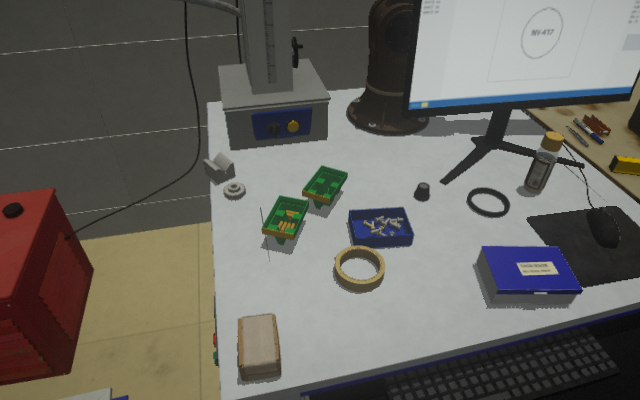

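View pics/wrist0.png

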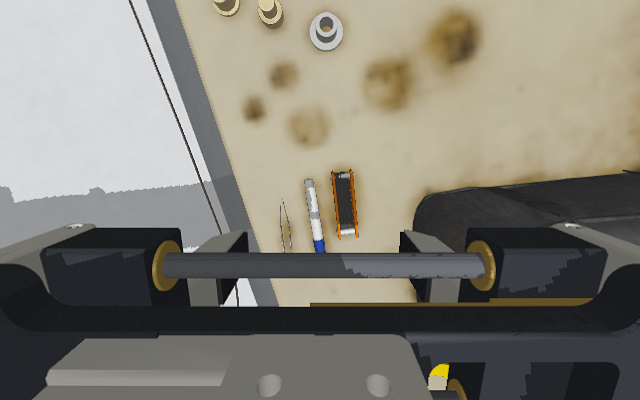

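```bash
cat > h.py <<'E'
import numpy as np,cv2
def load(f):
    z=np.load(f); return {k:z[k] for k in z.files}
def slopes(c,uv):
    K=c['intrinsics'];k=float(c['k1'])
    s=(np.asarray(uv,float).reshape(-1,2)-[K[0,2],K[1,2]])/[K[0,0],K[1,1]]
    u=s.copy()
    for _ in range(20): u=s/(1+k*(u**2).sum(1,keepdims=True))
    return u
def pts(c,uv,d):
    s=slopes(c,uv); P=np.c_[s,np.ones(len(s))]*np.asarray(d).reshape(-1,1)
    return (P-c['t'])@c['R']
def plane(c,uv,z):
    s=slopes(c,uv); D=np.c_[s,np.ones(len(s))]@c['R']; C=-c['R'].T@c['t']
    return C+D*((z-C[2])/D[:,2])[:,None]
def proj(c,X):
    P=np.asarray(X).reshape(-1,3)@c['R'].T+c['t']; s=P[:,:2]/P[:,2:]
    s=s*(1+float(c['k1'])*(s**2).sum(1,keepdims=True))
    return s*[c['intrinsics'][0,0],c['intrinsics'][1,1]]+[c['intrinsics'][0,2],c['intrinsics'][1,2]]
E
python3 - <<'E'
from h import *
for n,(x0,y0,x1,y1) in dict(scene=(240,140,400,270),side=(200,140,420,270)).items():
    c=load(n+'0.npz'); p=c['p']
    cv2.imwrite(f'pics/{n}0z.png',cv2.resize(p[y0:y1,x0:x1,::-1],None,fx=3.6 if n=='side' else 4.5,fy=3.6 if n=='side' else 4.5,interpolation=cv2.INTER_CUBIC))
    hsv=cv2.cvtColor(p,cv2.COLOR_RGB2HSV)
    g=cv2.inRange(hsv,(45,100,30),(85,255,255))
    k,l,st,ce=cv2.connectedComponentsWithStats(g)
    for i in range(1,k):
        if st[i,4]<80: continue
        v,u=np.where((l==i)&(c['d']>0)); P=pts(c,np.c_[u,v],c['d'][v,u])
        print(n,st[i],ce[i].round(1),P.min(0).round(3),P.max(0).round(3),np.median(P,0).round(3))
    # landmarks
    v,u=np.mgrid[0:400:1,0:640:1]; 
c=load('side0.npz')
for nm,uv in dict(mon_bl=(412,100),mon_mid=(520,115),mach=(270,140),machr=(325,100),machtop=(300,66),basearm=(385,110),tray=(380,225),tape=(360,270),foot=(445,180)).items():
    print(nm,pts(c,[uv],[c['d'][uv[1],uv[0]]]).round(3))
E
```

```text
scene [315 160  50  36 999] [341.  176.9] [ 0.297 -0.342  0.003] [ 0.414 -0.232  0.056] [ 0.346 -0.284  0.039]
scene [258 171  51  38 950] [284.7 188.9] [ 0.386 -0.441  0.004] [ 0.503 -0.339  0.055] [ 0.435 -0.392  0.039]
side [303 166  44  33 780] [325.2 181.6] [ 0.297 -0.341  0.002] [ 0.416 -0.233  0.054] [ 0.338 -0.28   0.038]
side [263 196  46  38 821] [285.7 213. ] [ 0.387 -0.441  0.004] [ 0.503 -0.339  0.054] [ 0.426 -0.388  0.038]
mon_bl [[ 0.308 -0.081  0.206]]
mon_mid [[ 0.087  0.423 -0.003]]
mach [[ 0.115 -0.38   0.023]]
machr [[ 0.12  -0.231  0.128]]
machtop [[-0.098 -0.254  0.135]]
basearm [[ 0.081 -0.043  0.059]]
tray [[ 0.471 -0.192  0.002]]
tape [[ 0.578 -0.271 -0.001]]
foot [[0.361 0.017 0.007]]
```

```bash
ls pics
```

```text
scene0.png
scene0z.png
side0.png
side0z.png
wrist0.png
```

View pics/scene0z.png

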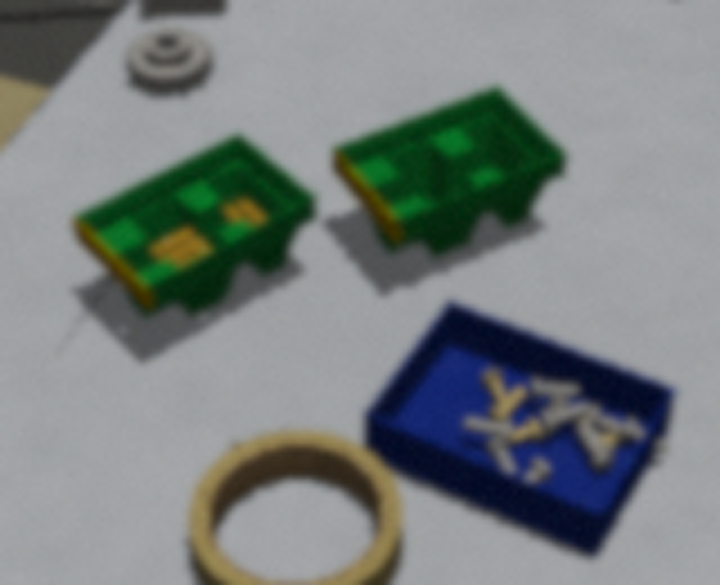

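View pics/side0z.png

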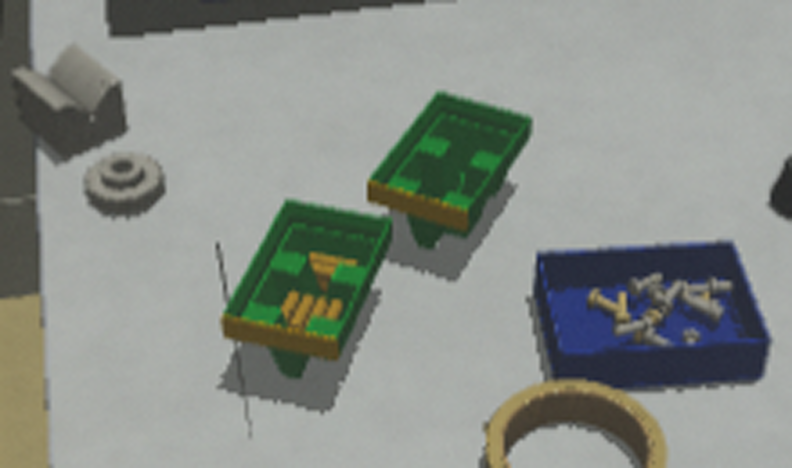

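Two green bins. The full one has its centre at scene (285,189) and side (286,213), with pins visible. The empty one is at scene (341,177) and side (325,182). Both yellow ends face the same way (lower left), so a half turn is needed.

Run:
```python
from h import *
boxes=dict(scene=dict(full=(255,168,312,212),empty=(313,156,368,198)),side=dict(full=(258,194,311,245),empty=(300,163,350,205)))
for n in boxes:
    c=load(n+'0.npz'); hsv=cv2.cvtColor(c['p'],cv2.COLOR_RGB2HSV)
    m=cv2.inRange(hsv,(12,110,40),(88,255,255))
    y=cv2.inRange(hsv,(12,150,60),(32,255,255))
    for b,(x0,y0,x1,y1) in boxes[n].items():
        v,u=np.where(m[y0:y1,x0:x1]>0); u=u+x0; v=v+y0
        P=pts(c,np.c_[u,v],c['d'][v,u])
        k=P[:,2]>0.044
        r=cv2.minAreaRect((P[k,:2]*1000).astype(np.float32))
        v2,u2=np.where(y[y0:y1,x0:x1]>0); Y=pts(c,np.c_[u2+x0,v2+y0],c['d'][v2+y0,u2+x0]); Y=Y[Y[:,2]>.035]
        bp=cv2.boxPoints(r)
        print(n,b,r,bp.round(0).tolist(),'zmax',P[:,2].max().round(4),'yel',np.median(Y,0).round(3),len(Y))
    b=cv2.inRange(hsv,(105,120,30),(130,255,255))
```

```text
scene full ((687.50830078125, -216.24237060546875), (697.58154296875, 116.41513061523438), 35.77719497680664) [[371.0, -373.0], [439.0, -467.0], [1005.0, -60.0], [936.0, 35.0]] zmax 0.6366 yel [ 0.493 -0.409  0.048] 45
scene empty ((645.1053466796875, -157.39697265625), (736.0521850585938, 114.94873809814453), 24.10550880432129) [[286.0, -255.0], [333.0, -360.0], [1005.0, -60.0], [958.0, 45.0]] zmax 0.6366 yel [ 0.4   -0.313  0.049] 39
side full ((713.1854248046875, -445.52978515625), (95.01353454589844, 688.0355224609375), 78.06409454345703) [[367.0, -421.0], [1040.0, -563.0], [1060.0, -470.0], [386.0, -328.0]] zmax 0.6143 yel [ 0.492 -0.412  0.051] 40
side empty ((672.77294921875, -392.17108154296875), (93.89250183105469, 783.6127319335938), 71.76286315917969) [[286.0, -314.0], [1030.0, -559.0], [1060.0, -470.0], [315.0, -225.0]] zmax 0.6143 yel [ 0.398 -0.317  0.05 ] 38
```

Run:
```python
from h import *
boxes=dict(scene=dict(full=(255,168,312,212),empty=(313,156,368,198)),side=dict(full=(258,194,311,245),empty=(300,163,350,205)))
for n in boxes:
    c=load(n+'0.npz'); hsv=cv2.cvtColor(c['p'],cv2.COLOR_RGB2HSV)
    m=cv2.inRange(hsv,(12,110,40),(88,255,255))
    for b,(x0,y0,x1,y1) in boxes[n].items():
        mm=np.zeros_like(m); mm[y0:y1,x0:x1]=m[y0:y1,x0:x1]
        v,u=np.where((mm>0)&(c['d']>0)); P=pts(c,np.c_[u,v],c['d'][v,u])
        k=(P[:,2]>0.042)&(P[:,2]<.065)
        r=cv2.minAreaRect((P[k,:2]*1000).astype(np.float32))
        print(n,b,np.array(r[0]).round(1),np.array(r[1]).round(1),round(r[2],1),'z95',np.percentile(P[k,2],95).round(4),P[k,2].max().round(4),(cv2.boxPoints(r)).round(0).tolist())
    if n=='side':
        t=cv2.inRange(hsv,(105,120,30),(130,255,255)); v,u=np.where((t>0)&(c['d']>0)); k=(v>205)&(v<250)&(u>340)&(u<415);P=pts(c,np.c_[u,v][k],c['d'][v,u][k]); print('tray',P.min(0),P.max(0))
```

```text
scene full [ 445.  -390.3] [ 68.3 103.8] 61.1 z95 0.053 0.055 [[383.0, -395.0], [474.0, -445.0], [507.0, -386.0], [416.0, -335.0]]
scene empty [ 356.7 -286.8] [ 68.2 104.7] 52.8 z95 0.0532 0.0556 [[294.0, -282.0], [378.0, -346.0], [419.0, -291.0], [336.0, -228.0]]
side full [ 432.6 -384. ] [ 65.9 136.3] 61.9 z95 0.0529 0.0542 [[357.0, -381.0], [477.0, -445.0], [508.0, -387.0], [388.0, -323.0]]
side empty [ 370.7 -297.9] [ 66.  143.3] 51.8 z95 0.0531 0.0559 [[294.0, -280.0], [407.0, -368.0], [447.0, -316.0], [335.0, -228.0]]
tray [ 0.44288769 -0.26527899 -0.00088209] [ 0.53996778 -0.13947174  0.0351207 ]
```

Run:
```python
from h import *
for n in ['scene','side','wrist']:
    c=load(n+'0.npz'); print(n,(-c['R'].T@c['t']).round(3), 'fwd',c['R'][2].round(2))
    v,u=np.where(c['d']>0); P=pts(c,np.c_[u,v],c['d'][v,u])
    # height map 5cm
    s=(abs(P[:,0])<1)&(abs(P[:,1])<1.0)&(P[:,2]>-.02)
    P=P[s]; xs=np.arange(-.4,.95,.06); ys=np.arange(-.6,.9,.06)
    print('y:',' '.join('%4d'%round(y*100) for y in ys))
    for x in xs:
        row=[]
        for y in ys:
            k=(abs(P[:,0]-x)<=.03)&(abs(P[:,1]-y)<=.03)
            row.append('   .' if k.sum()<3 else '%4d'%round(np.percentile(P[k,2],98)*100))
        print('%5.2f'%x,' '.join(row))
```

```text
scene [ 1.005 -0.06   0.637] fwd [-0.67 -0.28 -0.69]
y:  -60  -54  -48  -42  -36  -30  -24  -18  -12   -6    0    6   12   18   24   30   36   42   48   54   60   66   72   78   84
-0.40    .    .    .    .    .    .    .    .    .    .    .    .    .    .    .    .    .    .    .    .    .    .    .    .    .
-0.34    .    .    .    .    .    .    .    .    .    .    .    .    .    .    .    .    .    .    .    .    .    .    .    .    .
-0.28    .    .    .    .    .    .    .    .    .    .    .    .    .    .    .    .    .    .    .    .    .    .    .    .    .
-0.22    .    .    .    .    .   18    0    0    0    .    .    .    .    .    .    .    .    .    .    .    .    .    .    .    .
-0.16    .    .   13    .    .   13   14    0    0    .    .    .    .    .    .    .    .    .    .    .    .    .    .    .    .
-0.10    .    .   14    .    .   30   20    0    0    .    .    .    .    .    .    .    .    .    .    .    .    .    .    .    .
-0.04    .    .   14   13    .   31   14    0    1    .    .    .    .    .    .    .    .    .    .    .    .    .    .    .    .
 0
[... 7777 characters left out ...]
    .    .    .    .    .    .    .    .    .
 0.68    .    .    .    .    .    .    .    .    .    .    .    .    .    .    .    .    .    .    .    .    .    .    .    .    .
 0.74    .    .    .    .    .    .    .    .    .    .    .    .    .    .    .    .    .    .    .    .    .    .    .    .    .
 0.80    .    .    .    .    .    .    .    .    .    .    .    .    .    .    .    .    .    .    .    .    .    .    .    .    .
 0.86    .    .    .    .    .    .    .    .    .    .    .    .    .    .    .    .    .    .    .    .    .    .    .    .    .
 0.92    .    .    .    .    .    .    .    .    .    .    .    .    .    .    .    .    .    .    .    .    .    .    .    .    .
```

>>> play_rows --rows '[[[0, 0, -0.1], [0, 0, 0], 1], [[0, 0, -0.2], [0, 0, 0], 1], [[0, 0, -0.3], [0, 0, 0], 1], [[0, 0, -0.4], [0, 0, 0], 1], [[0, 0, -0.5], [0, 0, 0], 1], [[0, 0, -0.6], [0, 0, 0], 1], [[0, 0, -0.6], [0, 0, 0], 1]]'

```text
clock: 0.85
position: [0.159, 0.6053, 0.5421]
ee_rot: [-2.482, -1.914, -0.013]
force: [0.1, -0.3, 0.6]
width: 0.999
```

Run:
```python
from cell import arm, eyes
from h import *
from scipy.spatial.transform import Rotation as Ro
s=arm.observe(); print(s['joints'].round(3), Ro.from_rotvec(s['ee_rot']).as_matrix().round(3))
for n in ["wrist"]:
    c=eyes.get_calibration(n)
    p,d=eyes.get_image(n); cv2.imwrite(f"pics/{n}1.png",p[:,:,::-1]); np.savez(f"{n}1.npz",p=p,d=d,**{k:np.array(v) for k,v in c.items()})
c=load('wrist1.npz')
v,u=np.where(c['d']>0); P=pts(c,np.c_[u,v],c['d'][v,u])
k=(abs(P[:,0]-.35)<.15)&(P[:,1]<.58)&(P[:,2]>.2)
print(k.sum()); 
if k.sum(): print(np.percentile(P[k],[0,2,50,98,100],axis=0).round(3))
```

```text
[-1.435  0.38   0.065  0.922 -0.025  1.829 -0.068] [[ 0.254  0.967  0.002]
 [ 0.967 -0.254  0.011]
 [ 0.011 -0.001 -1.   ]]
1900
[[0.267 0.442 0.263]
 [0.268 0.446 0.279]
 [0.288 0.489 0.336]
 [0.314 0.528 0.382]
 [0.322 0.529 0.387]]
```

View pics/wrist1.png

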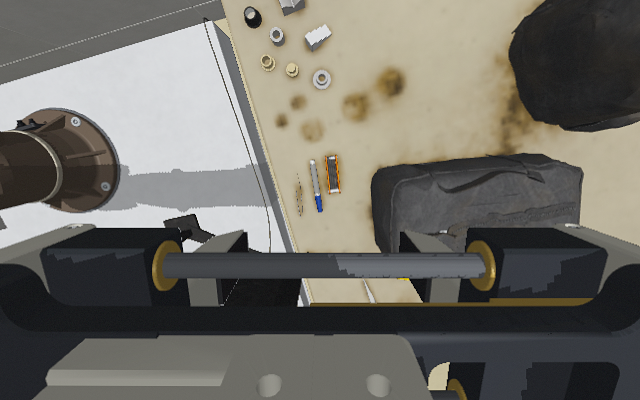

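>>> play_rows --rows '[[[0, 0, -0.04], [-0.14, 0, 0], 1], [[0, 0, -0.08], [-0.28, 0, 0], 1], [[0, 0, -0.1], [-0.42, 0, 0], 1], [[0, 0, -0.1], [-0.56, 0, 0], 1], [[0, 0, -0.1], [-0.7, 0, 0], 1], [[0, 0, -0.1], [-0.75, 0, 0], 1]]'

```text
clock: 1.5
position: [0.1554, 0.6059, 0.5812]
ee_rot: [1.926, 1.499, 0.62]
force: [-0.6, -0.6, -1.0]
width: 1.005
```

Run:
```python
from cell import arm, eyes
from h import *
s=arm.observe(); print(s['joints'].round(3),s['position'],s['clock'])
n='wrist'
c=eyes.get_calibration(n)
p,d=eyes.get_image(n); cv2.imwrite(f"pics/{n}2.png",p[:,:,::-1]); np.savez(f"{n}2.npz",p=p,d=d,**{k:np.array(v) for k,v in c.items()})
c=load('wrist2.npz')
print(-c['R'].T@c['t'])
v,u=np.where(c['d']>0); P=pts(c,np.c_[u,v],c['d'][v,u])
for y in np.arange(-.2,.7,.06):
    k=(abs(P[:,0]-.33)<.1)&(abs(P[:,1]-y)<.03)&(P[:,2]>.15)
    if k.sum(): print(y.round(2),k.sum(),np.percentile(P[k],[1,50,99],axis=0).round(3).tolist())
```

```text
[-1.886  0.471  0.19   0.954  0.699  1.972 -0.179] [0.15544821 0.60586862 0.58121037] 1.5
[0.00763562 0.64399806 0.63939882]
-0.02 889 [[0.254, -0.04, 0.21], [0.259, -0.01, 0.293], [0.266, 0.01, 0.374]]
0.04 2004 [[0.251, 0.011, 0.211], [0.258, 0.046, 0.338], [0.276, 0.07, 0.477]]
0.1 3125 [[0.251, 0.071, 0.214], [0.259, 0.1, 0.382], [0.273, 0.129, 0.473]]
0.16 2657 [[0.253, 0.131, 0.26], [0.259, 0.158, 0.395], [0.268, 0.19, 0.467]]
0.22 4946 [[0.234, 0.191, 0.156], [0.258, 0.226, 0.307], [0.273, 0.249, 0.464]]
0.28 3916 [[0.258, 0.25, 0.215], [0.265, 0.281, 0.382], [0.277, 0.309, 0.471]]
0.34 4381 [[0.26, 0.311, 0.215], [0.267, 0.341, 0.389], [0.283, 0.369, 0.475]]
0.4 5587 [[0.262, 0.371, 0.216], [0.271, 0.401, 0.41], [0.289, 0.43, 0.51]]
0.46 6692 [[0.264, 0.431, 0.206], [0.275, 0.466, 0.4], [0.296, 0.49, 0.512]]
0.52 5530 [[0.284, 0.49, 0.171], [0.297, 0.51, 0.403], [0.319, 0.528, 0.522]]
```

View pics/wrist2.png

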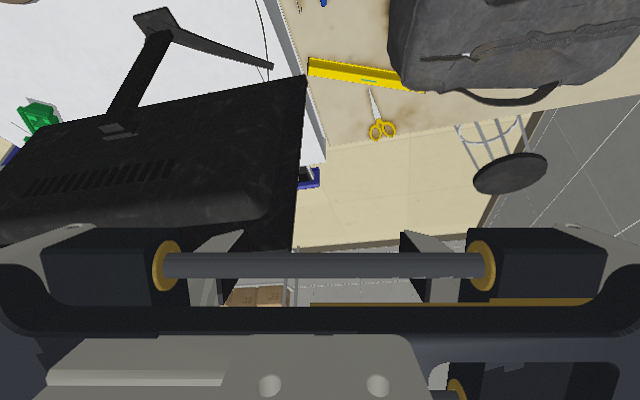

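```bash
cat >> h.py <<'E'
from scipy.spatial.transform import Rotation as Ro
def down(yaw):  # tool x at yaw(deg), z down
    a=np.radians(yaw); x=np.array([np.cos(a),np.sin(a),0]); z=np.array([0,0,-1.]); return np.c_[x,np.cross(z,x),z]
def rows(pos,R0,wps,g,dec=2):
    out=[]
    for p,yaw in wps:
        sh=R0.T@(np.array(p)-pos)/.5; rv=Ro.from_matrix(R0.T@down(yaw)).as_rotvec()/(np.pi/3)
        out.append([sh.round(dec).tolist(),rv.round(dec).tolist(),g])
    print(out); return out
E
python3 - <<'E'
from cell import arm
from h import *
s=arm.observe(); R=Ro.from_rotvec(s['ee_rot']).as_matrix()
rows(s['position'],R,[((.114,.425,.62),75.3)],1)
P=lambda a,r=.44,z=.62:(r*np.cos(np.radians(a)),r*np.sin(np.radians(a)),z)
A=np.linspace(75,-38.8,20)[1:]; Y=np.linspace(75.3,52.5,20)[1:]
p0=np.array(P(75)); R0=down(75.3)
w=[(P(a),y) for a,y in zip(A,Y)]
rows(p0,R0,w[:10],1)
rows(np.array(w[9][0]),down(w[9][1]),w[10:],1)
E
```

```text
[[[-0.37, 0.06, -0.05], [0.76, 0.01, 0.01], 1]]
[[[-0.01, 0.09, 0.0], [0.0, 0.0, 0.02], 1], [[-0.02, 0.18, 0.0], [0.0, 0.0, 0.04], 1], [[-0.04, 0.27, 0.0], [0.0, 0.0, 0.06], 1], [[-0.08, 0.36, 0.0], [0.0, 0.0, 0.08], 1], [[-0.12, 0.44, 0.0], [0.0, 0.0, 0.1], 1], [[-0.17, 0.52, 0.0], [0.0, 0.0, 0.12], 1], [[-0.23, 0.59, 0.0], [0.0, 0.0, 0.14], 1], [[-0.29, 0.65, 0.0], [0.0, 0.0, 0.16], 1], [[-0.37, 0.71, 0.0], [0.0, 0.0, 0.18], 1], [[-0.44, 0.76, 0.0], [0.0, 0.0, 0.2], 1]]
[[[-0.07, 0.06, 0.0], [0.0, 0.0, 0.02], 1], [[-0.15, 0.11, 0.0], [0.0, 0.0, 0.04], 1], [[-0.23, 0.15, 0.0], [0.0, 0.0, 0.06], 1], [[-0.32, 0.18, 0.0], [0.0, 0.0, 0.08], 1], [[-0.41, 0.21, 0.0], [0.0, 0.0, 0.1], 1], [[-0.5, 0.22, 0.0], [0.0, 0.0, 0.12], 1], [[-0.59, 0.22, 0.0], [0.0, 0.0, 0.14], 1], [[-0.68, 0.22, 0.0], [0.0, 0.0, 0.16], 1], [[-0.77, 0.2, 0.0], [0.0, 0.0, 0.18], 1]]
```

>>> play_rows --rows '[[[-0.1, 0.02, -0.05], [0.14, 0, 0], 1], [[-0.2, 0.03, -0.05], [0.28, 0, 0], 1], [[-0.3, 0.05, -0.05], [0.42, 0, 0], 1], [[-0.37, 0.06, -0.05], [0.56, 0, 0.01], 1], [[-0.37, 0.06, -0.05], [0.7, 0.01, 0.01], 1], [[-0.37, 0.06, -0.05], [0.76, 0.01, 0.01], 1], [[-0.37, 0.06, -0.05], [0.76, 0.01, 0.01], 1]]'

```text
clock: 2.25
position: [0.1178, 0.423, 0.6245]
ee_rot: [-2.483, -1.892, -0.007]
force: [0.4, -0.2, -0.4]
width: 1.003
```

Run:
```python
from cell import arm
from h import *
s=arm.observe(); R=Ro.from_rotvec(s['ee_rot']).as_matrix(); print(s['joints'].round(3),s['position'].round(3),R.round(2))
```

```text
[-1.714  0.042  0.33   1.154 -0.027  1.931 -0.092] [0.118 0.423 0.625] [[ 0.27  0.96 -0.01]
 [ 0.96 -0.27  0.02]
 [ 0.02 -0.01 -1.  ]]
```

>>> play_rows --rows '[[[-0.01, 0.09, 0.0], [0.0, 0.0, 0.02], 1], [[-0.02, 0.18, 0.0], [0.0, 0.0, 0.04], 1], [[-0.04, 0.27, 0.0], [0.0, 0.0, 0.06], 1], [[-0.08, 0.36, 0.0], [0.0, 0.0, 0.08], 1], [[-0.12, 0.44, 0.0], [0.0, 0.0, 0.1], 1], [[-0.17, 0.52, 0.0], [0.0, 0.0, 0.12], 1]]'

```text
clock: 2.85
position: [0.3449, 0.275, 0.6186]
ee_rot: [-2.596, -1.745, -0.002]
force: [0.9, 0.6, -0.2]
width: 0.998
```

Run:
```python
from cell import arm
from h import *
s=arm.observe(); R=Ro.from_rotvec(s['ee_rot']).as_matrix(); print(s['joints'].round(3),s['position'].round(3),R.round(2))
P=lambda a,r=.44,z=.62:(r*np.cos(np.radians(a)),r*np.sin(np.radians(a)),z)
a0=np.degrees(np.arctan2(s['position'][1],s['position'][0]));print(a0)
A=np.linspace(a0,-38.8,13)[1:]; Y=np.linspace(68,52.5,13)[1:]
rows(s['position'],R,[(P(a),y) for a,y in zip(A,Y)],1)
```

```text
[-1.358  0.04   0.629  1.177 -0.039  1.929  0.44 ] [0.345 0.275 0.619] [[ 0.38  0.93 -0.01]
 [ 0.93 -0.38  0.01]
 [ 0.01 -0.01 -1.  ]]
38.56150805312529
[[[-0.06, 0.08, -0.0], [-0.01, -0.01, 0.02], 1], [[-0.12, 0.16, -0.01], [-0.01, -0.01, 0.04], 1], [[-0.19, 0.23, -0.01], [-0.01, -0.01, 0.06], 1], [[-0.27, 0.29, -0.01], [-0.01, -0.01, 0.08], 1], [[-0.35, 0.34, -0.01], [-0.01, -0.01, 0.1], 1], [[-0.44, 0.38, -0.01], [-0.01, -0.01, 0.13], 1], [[-0.53, 0.42, -0.01], [-0.01, -0.01, 0.15], 1], [[-0.63, 0.44, -0.01], [-0.01, -0.01, 0.17], 1], [[-0.73, 0.45, -0.01], [-0.01, -0.01, 0.19], 1], [[-0.83, 0.45, -0.01], [-0.01, -0.01, 0.21], 1], [[-0.93, 0.43, -0.02], [-0.01, -0.01, 0.23], 1], [[-1.02, 0.41, -0.02], [-0.01, -0.01, 0.26], 1]]
```

```bash
cat > kin.py <<'E'
import numpy as np
from scipy.optimize import least_squares
from scipy.spatial.transform import Rotation as Ro
D=[([-1.41662,.43520,.02494,1.57413,-.01158,1.13398,-.07512],[.15864,.60400,.23395],[2.48678,1.91802,-.0018]),
([-1.886,.471,.190,.954,.699,1.972,-.179],[.1554,.6059,.5812],[1.926,1.499,.62]),
([-1.714,.042,.33,1.154,-.027,1.931,-.092],[.1178,.423,.6245],[-2.483,-1.892,-.007]),
([-1.435,.38,.065,.922,-.025,1.829,-.068],[.159,.6053,.5421],[-2.482,-1.914,-.013]),
([-1.358,.04,.629,1.177,-.039,1.929,.44],[.3449,.275,.6186],[-2.596,-1.745,-.002])]
def fk(q,p,s5=1,allp=False):
    Z=lambda a:Ro.from_euler('z',a).as_matrix(); Y=lambda a:Ro.from_euler('y',a).as_matrix()
    h,L1,L2,T,a1,a2,a3,b=p
    R=Z(-q[0]); P=np.array([0,0,h]); pp=[P]
    R=R@Y(q[1])@Z(-q[2]); P=P+R@[a1,0,L1]; pp.append(P)
    R=R@Y(q[3])@Z(-q[4]*s5); P=P+R@[a2,0,L2]; pp.append(P)
    R=R@Y(q[5]); P=P+R@[a3,b,T]; R=R@Z(np.pi-q[6]); pp.append(P)
    return (P,R,pp) if allp else (P,R)
def res(p,s5=1):
    return np.concatenate([fk(q,p,s5)[0]-x for q,x,_ in D]+[1e-2*(np.array(p)-P0)])
P0=np.array([.35,.5,.45,.38,0,0,0,0])
def fit(s5=1): return least_squares(res,P0,args=(s5,)).x
if __name__=='__main__':
    for s5 in (1,-1):
        p=fit(s5); print(s5,p.round(3))
        for q,x,r in D:
            P,R=fk(q,p,s5); print((P-x).round(3), np.degrees((Ro.from_matrix(R).inv()*Ro.from_rotvec(r)).magnitude()).round(2))
E
python3 kin.py
```

```text
1 [ 0.295  0.542  0.404  0.354  0.032  0.011 -0.004 -0.049]
[-0.004  0.001  0.003] 0.0
[-0.011 -0.006  0.021] 0.04
[-0.001  0.007 -0.006] 0.01
[-0.002  0.008 -0.013] 0.03
[-0.    -0.004 -0.005] 0.03
-1 [ 0.064  0.143  0.538 -0.088  0.016 -0.183  0.008 -0.047]
[-0.005  0.011 -0.019] 1.33
[-0.07   0.023 -0.121] 80.14
[-0.004  0.008  0.041] 3.1
[-0.029 -0.093  0.059] 2.87
[0.006 0.008 0.041] 4.5
```

```bash
sed -i 's/h,L1,L2,T,a1,a2,a3,b=p/h,L1,L2,T,a1,a2,a3,b,b0,b1,b2=p/; s/R=Z(-q\[0\]); P=np.array(\[0,0,h\])/R=Z(-q[0]); P=np.array([0,0,h])+R@[0,b0,0]/; s/\[a1,0,L1\]/[a1,b1,L1]/; s/\[a2,0,L2\]/[a2,b2,L2]/; s/.38,0,0,0,0\])/.38]+[0]*7)/' kin.py; python3 kin.py | head -6
```

```text
1 [ 0.272  0.557  0.428  0.363 -0.001 -0.    -0.    -0.    -0.036 -0.017
 -0.   ]
[-0.  0. -0.] 0.0
[ 0. -0.  0.] 0.04
[ 0. -0.  0.] 0.01
[-0. -0.  0.] 0.03
```

```bash
cat >> kin.py <<'E'
PF=fit(1)
LO=np.array([-2.62,-.44,-1.27,.08,-1.32,.12,-2.74]);HI=np.array([2.62,2.09,1.32,2.57,4.46,2,2.74])
def err(q,P,R):
    p,r=fk(q,PF); return np.r_[P-p, Ro.from_matrix(R@r.T).as_rotvec()]
def step(q,P,R,w=.3):
    q=np.array(q,float)
    for _ in range(6):
        e=err(q,P,R); J=np.zeros((6,7))
        p0,r0=fk(q,PF)
        for i in range(7):
            d=q.copy(); d[i]+=1e-5; p1,r1=fk(d,PF); J[:,i]=np.r_[p1-p0,Ro.from_matrix(r1@r0.T).as_rotvec()]/1e-5
        q=q+J.T@np.linalg.solve(J@J.T+1e-6*np.eye(6),e)
    return q
def sim(q,wps,n=8,show=True):
    p,r=fk(q,PF); q=np.array(q,float)
    for P,R in wps:
        P=np.array(P); dv=Ro.from_matrix(R@r.T).as_rotvec()
        for k in range(1,n+1): q=step(q,p+(P-p)*k/n,Ro.from_rotvec(dv*k/n).as_matrix()@r)
        p,r=P,R
        if show: print(P.round(3),q.round(2),'elbow',fk(q,PF,1,True)[2][1].round(2),'wrist',fk(q,PF,1,True)[2][2].round(2), '' if ((q>LO+.02)&(q<HI-.02)).all() else 'LIMIT')
    return q
E
python3 - <<'E'
from kin import *
from h import down
P=lambda a,r=.44,z=.62:np.array((r*np.cos(np.radians(a)),r*np.sin(np.radians(a)),z))
f=lambda x:Ro.from_rotvec(x).as_matrix()
print('hist'); q=sim(D[0][0],[(np.array(D[3][1]),f(D[3][2])),(np.array(D[1][1]),f(D[1][2])),(np.array(D[2][1]),f(D[2][2]))])
print([d[0] for d in (D[3],D[1],D[2])])
q=sim(D[2][0],[(P(65),down(72)),(P(50),down(70)),(np.array(D[4][1]),f(D[4][2]))]); print(D[4][0])
print('fwd');q=sim(D[4][0],[(P(a),down(y)) for a,y in zip(np.linspace(30,-38.8,8),np.linspace(66,52.5,8))])
sim(q,[((.3565,-.287,.3),down(52.5)),((.3565,-.287,.06),down(52.5))])
E
```

```text
hist
[0.159 0.605 0.542] [-1.44  0.38  0.07  0.92 -0.03  1.83 -0.07] elbow [0.08 0.2  0.79] wrist [0.16 0.6  0.9 ] 
[0.155 0.606 0.581] [-1.88  0.47  0.17  0.95  0.71  1.98 -0.18] elbow [-0.02  0.25  0.77] wrist [-0.09  0.67  0.84] 
[0.118 0.423 0.624] [-1.56  0.05  0.17  1.14 -0.02  1.93 -0.1 ] elbow [0.05 0.02 0.83] wrist [0.12 0.42 0.99] 
[[-1.435, 0.38, 0.065, 0.922, -0.025, 1.829, -0.068], [-1.886, 0.471, 0.19, 0.954, 0.699, 1.972, -0.179], [-1.714, 0.042, 0.33, 1.154, -0.027, 1.931, -0.092]]
[0.186 0.399 0.62 ] [-1.62  0.05  0.41  1.16 -0.02  1.94  0.03] elbow [0.05 0.02 0.83] wrist [0.19 0.4  0.98] 
[0.283 0.337 0.62 ] [-1.48  0.04  0.53  1.17 -0.02  1.94  0.27] elbow [0.05 0.01 0.83] wrist [0.28 0.34 0.98] 
[0.345 0.275 0.619] [-1.36  0.04  0.63  1.18 -0.04  1.93  0.44] elbow [0.05 0.   0.83] wrist [0.35 0.27 0.98] 
[-1.358, 0.04, 0.629, 1.177, -0.039, 1.929, 0.44]
fwd
[0.381 0.22  0.62 ] [-1.28  0.04  0.69  1.18 -0.03  1.94  0.56] elbow [ 0.05 -0.    0.83] wrist [0.38 0.22 0.98] 
[0.413 0.152 0.62 ] [-1.18  0.04  0.78  1.18 -0.03  1.94  0.7 ] elbow [ 0.05 -0.01  0.83] wrist 
[... 266 characters left out ...]
 ] [-0.89  0.03  1.02  1.19 -0.03  1.94  1.13] elbow [ 0.04 -0.03  0.83] wrist [ 0.43 -0.07  0.98] 
[ 0.416 -0.144  0.62 ] [-0.8   0.03  1.1   1.19 -0.03  1.94  1.28] elbow [ 0.03 -0.03  0.83] wrist [ 0.42 -0.14  0.98] 
[ 0.385 -0.213  0.62 ] [-0.69  0.03  1.18  1.19 -0.03  1.94  1.42] elbow [ 0.03 -0.03  0.83] wrist [ 0.38 -0.21  0.98] 
[ 0.343 -0.276  0.62 ] [-0.59  0.03  1.26  1.2  -0.03  1.94  1.57] elbow [ 0.03 -0.03  0.83] wrist [ 0.34 -0.28  0.98] 
[ 0.356 -0.287  0.3  ] [-0.54  0.18  1.31  1.92 -0.18  1.18  1.75] elbow [0.09 0.01 0.82] wrist [ 0.36 -0.29  0.66] LIMIT
[ 0.356 -0.287  0.06 ] [-0.07  0.55  0.87  2.21 -0.68  0.68  2.2 ] elbow [ 0.28 -0.03  0.76] wrist [ 0.36 -0.29  0.42]
```

Run:
```python
from kin import *
from h import down
P=lambda a,r=.44,z=.62:np.array((r*np.cos(np.radians(a)),r*np.sin(np.radians(a)),z))
def T(yaw,a,rad=0,tan=0): # tilt about radial / tangential world axes at azimuth a
    ra=np.array([np.cos(np.radians(a)),np.sin(np.radians(a)),0]); ta=np.array([-ra[1],ra[0],0])
    return Ro.from_rotvec(ra*np.radians(rad)).as_matrix()@Ro.from_rotvec(ta*np.radians(tan)).as_matrix()@down(yaw)
q0=D[4][0]
for (r,z,rad,tan) in [(.44,.62,0,0),(.55,.6,0,0),(.65,.55,0,0),(.6,.65,0,-45),(.75,.55,0,-45),(.75,.55,0,-70),(.44,.62,50,0),(.44,.62,-50,0),(.6,.55,50,0),(.6,.55,-50,0),(.7,.4,50,0),(.7,.4,-50,0)]:
    W=[(P(38,r,z),T(67,38,rad,tan))]+[(P(a,r,z),T(y,a,rad,tan)) for a,y in zip(np.linspace(38,-38.8,6)[1:],np.linspace(67,52.5,6)[1:])]+[(P(-38.8),down(52.5)),((.3565,-.287,.3),down(52.5))]
    try:
        q=q0; lim=''
        for w in W:
            q=sim(q,[w],5,False); 
            if ((q<LO)|(q>HI)).any(): lim+='L'
            else: lim+='.'
        print(r,z,rad,tan,q.round(2),lim, np.abs(err(q,W[-1][0],W[-1][1])).max().round(3))
    except Exception as e: print(e)
```

```text
0.44 0.62 0 0 [-0.56  0.19  1.35  1.92 -0.2   1.19  1.77] .......L 0.0
0.55 0.6 0 0 [-0.25  0.1   0.92  1.91 -0.09  1.17  1.61] ........ 0.0
0.65 0.55 0 0 [-0.16  0.1   0.81  1.9  -0.07  1.17  1.59] ........ 0.0
0.6 0.65 0 -45 [-1.23 -0.56  1.33  1.92  0.55  1.4   0.87] .....LLL 0.0
0.75 0.55 0 -45 [-0.47  0.14  1.19  1.92 -0.14  1.18  1.69] ........ 0.0
0.75 0.55 0 -70 [ 4.19 -0.1  -3.51  1.87  9.46 -1.18 -7.84] LLLLLLLL 0.0
0.44 0.62 50 0 [-0.57  0.21  1.37  1.92 -0.22  1.19  1.8 ] LLLLLL.L 0.0
0.44 0.62 -50 0 [-0.41  0.12  1.12  1.91 -0.12  1.18  1.66] LLLL.... 0.0
0.6 0.55 50 0 [-0.53  0.17  1.29  1.92 -0.17  1.18  1.74] LLLLLL.. 0.0
0.6 0.55 -50 0 [-0.15  0.09  0.79  1.9  -0.07  1.17  1.59] ........ 0.0
0.7 0.4 50 0 [-0.51  0.15  1.25  1.92 -0.16  1.18  1.72] ........ 0.0
0.7 0.4 -50 0 [-0.06  0.09  0.69  1.9  -0.06  1.17  1.57] ........ 0.0
```

```bash
cat > s.py <<'E'
from kin import *
from h import down
P=lambda a,r=.44,z=.62:np.array((r*np.cos(np.radians(a)),r*np.sin(np.radians(a)),z))
def T(yaw,a,rad=0,tan=0):
    ra=np.array([np.cos(np.radians(a)),np.sin(np.radians(a)),0]); ta=np.array([-ra[1],ra[0],0])
    return Ro.from_rotvec(ra*np.radians(rad)).as_matrix()@Ro.from_rotvec(ta*np.radians(tan)).as_matrix()@down(yaw)
E
python3 - <<'E'
from s import *
q0=D[4][0]
G=((.3565,-.287,.3),down(52.5))
for aend in (-38.8,-50,-60):
  for (r,z,rad) in [(.65,.5,0),(.8,.35,0),(.85,.2,0),(.8,.35,-30),(.8,.35,-60),(.7,.4,-60),(.6,.3,-60)]:
    W=[(P(38,r,.55 if z<.55 else z),T(67,38,rad)),(P(38,r,z),T(67,38,rad))]+[(P(a,r,z),T(y,a,rad)) for a,y in zip(np.linspace(38,aend,7)[1:],np.linspace(67,52.5,7)[1:])]+[G]
    q=q0; lim=''; 
    for w in W:
        q=sim(q,[w],5,False); lim+='L' if ((q<LO)|(q>HI)).any() else '.'
    print(aend,r,z,rad,q.round(2),lim)
E
```

```text
-38.8 0.65 0.5 0 [-0.2   0.1   0.85  1.91 -0.08  1.17  1.6 ] .........
-38.8 0.8 0.35 0 [ 0.92  1.57  0.4  -1.83 -2.13  2.67 -0.35] LLLLLLLLL
-38.8 0.85 0.2 0 [-46.79   4.76  21.56   4.46 -29.27  -9.95   9.73] LLLLLLLLL
-38.8 0.8 0.35 -30 [-0.33  0.11  1.01  1.91 -0.1   1.17  1.63] L........
-38.8 0.8 0.35 -60 [ 0.07  0.09  0.54  1.89 -0.05  1.17  1.55] .........
-38.8 0.7 0.4 -60 [ 0.03  0.09  0.59  1.89 -0.05  1.17  1.56] .........
-38.8 0.6 0.3 -60 [ 0.04  0.09  0.58  1.89 -0.05  1.17  1.55] .........
-50 0.65 0.5 0 [-0.18  0.1   0.83  1.9  -0.08  1.17  1.59] .........
-50 0.8 0.35 0 [ 0.94  1.56  0.43 -1.83 -2.11  2.64 -0.3 ] LLLLLLLLL
-50 0.85 0.2 0 [-46.75   4.74  21.6    4.46 -29.24  -9.91   9.79] LLLLLLLLL
-50 0.8 0.35 -30 [-0.3   0.11  0.98  1.91 -0.1   1.17  1.62] L........
-50 0.8 0.35 -60 [ 0.11  0.09  0.5   1.89 -0.05  1.17  1.54] .........
-50 0.7 0.4 -60 [ 0.07  0.09  0.55  1.89 -0.05  1.17  1.55] .........
-50 0.6 0.3 -60 [ 0.08  0.09  0.54  1.89 -0.05  1.17  1.55] .........
-60 0.65 0.5 0 [-0.16  0.1   0.81  1.9  -0.07  1.17  1.59] .........
-60 0.8 0.35 0 [ 0.97  1.55  0.45 -1.83 -2.09  2.61 -0.26] LLLLLLLLL
-60 0.85 0.2 0 [-46.71   4.72  21.65   4.45 -29.2   -9.86   9.88] LLLLLLLLL
-60 0.8 0.35 -30 [-0.28  0.1   0.95  1.91 -0.09  1.17  1.62] L........
-60 0.8 0.35 -60 [ 0.13  0.09  0.47  1.89 -0.05  1.17  1.54] .........
-60 0.7 0.4 -60 [ 0.09  0.09  0.52  1.89 -0.05  1.17  1.55] .........
-60 0.6 0.3 -60 [ 0.1   0.09  0.51  1.89 -0.05  1.17  1.54] .........
```

```bash
cat >> s.py <<'E'
BOX=(np.array([.25,-.13,.18]),np.array([.34,.54,.53]))
def clear(q):
    pts=fk(q,PF,1,True)[2]; pts=[np.zeros(3)]+pts; m=9
    for a,b in zip(pts[:-1],pts[1:]):
        for t in np.linspace(0,1,15):
            x=a+(b-a)*t; d=np.maximum(np.maximum(BOX[0]-x,x-BOX[1]),0); m=min(m,np.linalg.norm(d))
    return m
def run(q,W,n=6,show=True):
    p,r=fk(q,PF); q=np.array(q,float)
    for lab,P_,R in W:
        P_=np.array(P_); dv=Ro.from_matrix(R@r.T).as_rotvec(); mn=9; lim=0
        for k in range(1,n+1):
            q=step(q,p+(P_-p)*k/n,Ro.from_rotvec(dv*k/n).as_matrix()@r); mn=min(mn,clear(q)); lim|=((q<LO)|(q>HI)).any()
        p,r=P_,R
        if show: print('%-8s'%lab,P_.round(3),q.round(2),'clr',round(mn,3),'el',fk(q,PF,1,True)[2][1].round(2),'LIM' if lim else '')
    return q
E
cat > t.py <<'E'
from s import *
def job(q,show=True):
    E=(.3565,-.287); F=(.445,-.390)
    M=lambda t:(E[0]+(F[0]-E[0])*t,E[1]+(F[1]-E[1])*t)
    W=[('pre',(*E,.15),down(52.5)),('down',(*E,.031),down(52.5)),('lift',(*E,.17),down(52.5))]
    for i,t in enumerate((.33,.67,1)): W.append(('turn',(*M(t),.17),down(52.5-171*t)))
    W+=[('place',(*F,.07),down(-118.5)),('up',(*F,.2),down(-118.5))]
    return run(q,W,8,show)
if __name__=='__main__':
  q0=D[4][0]
  for (r,z,rad) in [(.65,.55,0),(.6,.55,-50)]:
    W=[('out',P(38,r,z),T(67,38,rad))]+[('sw',P(a,r,z),T(y,a,rad)) for a,y in zip(np.linspace(38,-38.8,6)[1:],np.linspace(67,52.5,6)[1:])]
    q=run(q0,W); job(q); print()
E
python3 t.py
```

```text
out      [0.512 0.4   0.55 ] [-1.06  0.49  0.7   0.83 -0.33  1.91  0.64] clr 0.084 el [0.16 0.2  0.77] 
sw       [0.6  0.25 0.55] [-0.81  0.49  0.73  0.83 -0.34  1.91  0.86] clr 0.122 el [0.21 0.15 0.77] 
sw       [0.645 0.082 0.55 ] [-0.55  0.49  0.75  0.83 -0.35  1.91  1.09] clr 0.107 el [0.24 0.09 0.77] 
sw       [ 0.644 -0.091  0.55 ] [-0.29  0.5   0.77  0.83 -0.36  1.91  1.31] clr 0.101 el [0.26 0.03 0.77] 
sw       [ 0.596 -0.259  0.55 ] [-0.02  0.5   0.79  0.84 -0.37  1.92  1.53] clr 0.104 el [ 0.26 -0.04  0.77] 
sw       [ 0.507 -0.407  0.55 ] [ 0.24  0.5   0.8   0.84 -0.38  1.92  1.76] clr 0.108 el [ 0.24 -0.11  0.77] 
pre      [ 0.356 -0.287  0.15 ] [-0.03  0.31  0.75  2.12 -0.29  0.82  1.81] clr 0.109 el [ 0.16 -0.04  0.81] 
down     [ 0.356 -0.287  0.031] [ 0.15  0.52  0.56  2.21 -0.53  0.54  2.03] clr 0.075 el [ 0.26 -0.09  0.76] 
lift     [ 0.356 -0.287  0.17 ] [-0.07  0.28  0.78  2.09 -0.26  0.86  1.79] clr 0.076 el [ 0.15 -0.04  0.81] 
turn     [ 0.386 -0.321  0.17 ] [-0.16  0.44  1.02  2.   -0.47  0.95  1.04] clr 0.12 el [ 0.23 -0.01  0.78] 
turn     [ 0.416 -0.356  
[... 1212 characters left out ...]
  0.52  1.92] clr 0.083 el [ 0.24 -0.11  0.77] 
lift     [ 0.356 -0.287  0.17 ] [ 0.05  0.26  0.63  2.09 -0.2   0.85  1.71] clr 0.084 el [ 0.13 -0.06  0.81] 
turn     [ 0.386 -0.321  0.17 ] [-0.06  0.39  0.86  2.   -0.37  0.92  0.93] clr 0.125 el [ 0.2  -0.04  0.79] 
turn     [ 0.416 -0.356  0.17 ] [-0.13  0.58  1.11  1.9  -0.6   1.04  0.15] clr 0.076 el [ 0.29 -0.01  0.75] 
turn     [ 0.445 -0.39   0.17 ] [-0.13  0.79  1.32  1.8  -0.82  1.23 -0.64] clr 0.001 el [0.39 0.01 0.67] 
place    [ 0.445 -0.39   0.07 ] [-0.07  0.89  1.19  1.88 -0.96  1.08 -0.55] clr 0.0 el [ 0.43 -0.01  0.63] 
up       [ 0.445 -0.39   0.2  ] [-0.14  0.77  1.35  1.76 -0.78  1.28 -0.67] clr 0.0 el [0.38 0.01 0.69] LIM
```

```bash
cat > t2.py <<'E'
from s import *
E=(.3565,-.287); F=(.445,-.390)
def turn(lab,xy,z,y0,y1,n=4): return [(lab,(*xy,z),down(y)) for y in np.linspace(y0,y1,n+1)[1:]]
q0=D[4][0]
def jobA(q,zh=.5):
    W=[('pre',(*E,.15),down(52.5)),('down',(*E,.031),down(52.5)),('lift',(*E,zh),down(52.5))]+turn('turnH',E,zh,52.5,-118.5)
    W+=[('over',(*F,.3),down(-118.5)),('over2',(*F,.15),down(-118.5)),('place',(*F,.07),down(-118.5)),('up',(*F,.2),down(-118.5))]
    return run(q,W)
if __name__=='__main__':
    print('A: swing .65, no loop');
    sw=lambda r,z,y0,y1:[('out',P(38,r,z),down(y0))]+[('sw',P(a,r,z),down(y)) for a,y in zip(np.linspace(38,-38.8,6)[1:],np.linspace(y0,y1,6)[1:])]
    q=run(q0,sw(.65,.55,67,52.5)); jobA(q)
    print('B: yaw loop'); 
    q=run(q0,turn('y0',P(38.5)[:2],.62,67,-63,3)+sw(.65,.55,-63,52.5)); jobA(q)
    print('C: swing, high yaw, low yaw')
    q=run(q0,turn('y0',P(38.5)[:2],.62,67,-63,3)+sw(.65,.55,-63,-127.5)+[('hi',(*E,.3),down(-127.5))]+turn('tL',E,.17,-127.5,52.5)); jobA(q)
E
python3 t2.py
```

```text
A: swing .65, no loop
out      [0.512 0.4   0.55 ] [-1.06  0.49  0.7   0.83 -0.33  1.91  0.64] clr 0.084 el [0.16 0.2  0.77] 
sw       [0.6  0.25 0.55] [-0.81  0.49  0.73  0.83 -0.34  1.91  0.86] clr 0.122 el [0.21 0.15 0.77] 
sw       [0.645 0.082 0.55 ] [-0.55  0.49  0.75  0.83 -0.35  1.91  1.09] clr 0.107 el [0.24 0.09 0.77] 
sw       [ 0.644 -0.091  0.55 ] [-0.29  0.5   0.77  0.83 -0.36  1.91  1.31] clr 0.101 el [0.26 0.03 0.77] 
sw       [ 0.596 -0.259  0.55 ] [-0.02  0.5   0.79  0.84 -0.37  1.92  1.53] clr 0.104 el [ 0.26 -0.04  0.77] 
sw       [ 0.507 -0.407  0.55 ] [ 0.24  0.5   0.8   0.84 -0.38  1.92  1.76] clr 0.108 el [ 0.24 -0.11  0.77] 
pre      [ 0.356 -0.287  0.15 ] [-0.04  0.32  0.76  2.12 -0.3   0.82  1.82] clr 0.109 el [ 0.16 -0.04  0.81] 
down     [ 0.356 -0.287  0.031] [ 0.14  0.52  0.56  2.21 -0.54  0.54  2.03] clr 0.074 el [ 0.26 -0.09  0.76] 
lift     [ 0.356 -0.287  0.5  ] [-0.32  0.    0.91  1.49 -0.    1.65  1.51] clr 0.091 el [ 0.   -0.05  0.83] 
turnH    [ 0.356 -0.287  0.5  ] [-0.32  0.    0.91  1.49 -0.    1.65  0.76] clr 0.158 el [ 0.   -0.05  0.83] 
tu
[... 4970 characters left out ...]
  0.01] clr 0.158 el [-0.   -0.05  0.83] 
turnH    [ 0.356 -0.287  0.5  ] [ 0.14  0.03  0.44  1.47 -0.01  1.65 -0.74] clr 0.158 el [-0.   -0.05  0.83] 
turnH    [ 0.356 -0.287  0.5  ] [ 0.13  0.03  0.46  1.47 -0.01  1.65 -1.48] clr 0.158 el [ 0.   -0.05  0.83] 
over     [ 0.445 -0.39   0.3  ] [ 0.27  0.35  0.5   1.59 -0.17  1.25 -1.27] clr 0.167 el [ 0.16 -0.1   0.8 ] 
over2    [ 0.445 -0.39   0.15 ] [ 0.31  0.48  0.45  1.79 -0.26  0.93 -1.2 ] clr 0.126 el [ 0.22 -0.13  0.77] 
place    [ 0.445 -0.39   0.07 ] [ 0.35  0.59  0.4   1.85 -0.31  0.77 -1.15] clr 0.095 el [ 0.27 -0.15  0.74] 
up       [ 0.445 -0.39   0.2  ] [ 0.29  0.43  0.47  1.73 -0.22  1.03 -1.22] clr 0.103 el [ 0.2  -0.11  0.78]
```

>>> play_rows --rows '[[[0, 0, 0], [0, 0, 0.14], 1], [[0, 0, 0], [0, 0, 0.28], 1], [[0, 0, 0], [0, 0, 0.42], 1], [[0, 0, 0], [0, 0, 0.56], 1], [[0, 0, 0], [0, 0, 0.7], 1], [[0, 0, 0], [0, 0, 0.84], 1], [[0, 0, 0], [0, 0, 0.98], 1]]'

```text
clock: 3.55
position: [0.3437, 0.2761, 0.6189]
ee_rot: [-3.12, -0.238, 0.009]
force: [0.0, -0.1, -0.3]
width: 1.0
```

>>> play_rows --rows '[[[0, 0, 0], [0, 0, 0.14], 1], [[0, 0, 0], [0, 0, 0.28], 1], [[0, 0, 0], [0, 0, 0.42], 1], [[0, 0, 0], [0, 0, 0.56], 1], [[0, 0, 0], [0, 0, 0.7], 1], [[0, 0, 0], [0, 0, 0.84], 1], [[0, 0, 0], [0, 0, 0.98], 1]]'

```text
clock: 4.25
position: [0.3437, 0.2762, 0.6189]
ee_rot: [-2.839, 1.326, 0.017]
force: [0.1, -0.4, 0.1]
width: 1.001
```

```bash
cat > st.py <<'E'
from cell import arm
from h import *
s=arm.observe(); R=Ro.from_rotvec(s['ee_rot']).as_matrix()
yaw=np.degrees(np.arctan2(R[1,0],R[0,0]))
print(round(s['clock'],2),s['joints'].round(3),s['position'].round(4),'yaw',yaw.round(1),'tilt',np.degrees(np.arccos(-R[2,2])).round(2),'F',s['force'].round(1),'w',round(s['width'],3))
E
python3 - <<'E'
from st import *
from s import P
w=[(P(a,r,z),y) for a,r,z,y in [(38.5,.49,.61,yaw),(38.5,.54,.59,yaw),(38.5,.59,.57,yaw),(37,.635,.56,yaw)]]
rows(s['position'],R,w,1)
E
```

```text
4.25 [-1.424  0.037  0.694  1.18  -0.04   1.93  -1.618] [0.3437 0.2762 0.6189] yaw -50.1 tilt 0.8 F [ 0.1 -0.4  0.1] w 1.001
[[[0.01, -0.1, 0.02], [-0.0, 0.01, -0.0], 1], [[0.01, -0.2, 0.06], [-0.0, 0.01, -0.0], 1], [[0.01, -0.3, 0.1], [-0.0, 0.01, -0.0], 1], [[0.05, -0.39, 0.12], [-0.0, 0.01, -0.0], 1]]
```

>>> play_rows --rows '[[[0.01, -0.1, 0.02], [0, 0.01, 0], 1], [[0.01, -0.2, 0.06], [0, 0.01, 0], 1], [[0.01, -0.3, 0.1], [0, 0.01, 0], 1], [[0.05, -0.39, 0.12], [0, 0.01, 0], 1], [[0.05, -0.39, 0.12], [0, 0.01, 0], 1]]'

```text
clock: 4.75
position: [0.5119, 0.3857, 0.5522]
ee_rot: [2.844, -1.322, -0.008]
force: [-0.2, 0.7, -0.7]
width: 1.002
```

Run:
```python
from st import *
from s import P
a0=np.degrees(np.arctan2(s['position'][1],s['position'][0])); print(a0)
A=np.linspace(a0,-38.8,19)[1:]; Y=np.linspace(yaw,52.5,19)[1:]
w=[(P(a,.645,.555),y) for a,y in zip(A,Y)]
rows(s['position'],R,w[:9],1)
```

```text
4.75 [-1.084  0.482  0.776  0.851 -0.353  1.919 -1.361] [0.5119 0.3857 0.5522] yaw -49.9 tilt 0.43 F [-0.2  0.7 -0.7] w 1.002
36.99812718264335
[[[0.09, 0.0, -0.01], [0.01, 0.0, -0.09], 1], [[0.19, 0.02, -0.01], [0.01, 0.0, -0.19], 1], [[0.28, 0.04, -0.01], [0.01, 0.0, -0.28], 1], [[0.37, 0.07, -0.01], [0.01, 0.0, -0.38], 1], [[0.46, 0.1, -0.01], [0.01, 0.0, -0.47], 1], [[0.54, 0.15, -0.01], [0.01, 0.0, -0.57], 1], [[0.63, 0.19, -0.01], [0.01, 0.0, -0.66], 1], [[0.7, 0.25, -0.01], [0.01, 0.0, -0.76], 1], [[0.78, 0.31, -0.01], [0.01, 0.01, -0.85], 1]]
```

>>> play_rows --rows '[[[0.09, 0.0, -0.01], [0.01, 0.0, -0.09], 1], [[0.19, 0.02, -0.01], [0.01, 0.0, -0.19], 1], [[0.28, 0.04, -0.01], [0.01, 0.0, -0.28], 1], [[0.37, 0.07, -0.01], [0.01, 0.0, -0.38], 1], [[0.46, 0.1, -0.01], [0.01, 0.0, -0.47], 1], [[0.54, 0.15, -0.01], [0.01, 0.0, -0.57], 1], [[0.63, 0.19, -0.01], [0.01, 0.0, -0.66], 1], [[0.7, 0.25, -0.01], [0.01, 0.0, -0.76], 1], [[0.78, 0.31, -0.01], [0.01, 0.01, -0.85], 1]]'

```text
clock: 5.65
position: [0.642, -0.0159, 0.5613]
ee_rot: [-3.13, -0.041, -0.018]
force: [1.1, -0.2, -0.6]
width: 1.0
```

Run:
```python
from st import *
from s import P
a0=np.degrees(np.arctan2(s['position'][1],s['position'][0])); print(a0)
A=np.linspace(a0,-38.8,10)[1:]; Y=np.linspace(yaw,52.5,10)[1:]
rr=[.645]*4+[.63,.61,.59,.57,.55]
zz=[.555]*4+[.54,.52,.49,.46,.43]
w=[(P(a,r,z),y) for a,y,r,z in zip(A,Y,rr,zz)]
rows(s['position'],R,w[:9],1)
import s as S
S.run(s['joints'],[('w',p,down(y)) for p,y in w]+[('pre',(.32,-.258,.3),down(52.5)),('pre',(.3565,-.287,.15),down(52.5)),('d',(.3565,-.287,.031),down(52.5))],3)
```

```text
5.65 [-0.341  0.455  0.615  0.829 -0.287  1.91   0.15 ] [ 0.642  -0.0159  0.5613] yaw 1.5 tilt 0.93 F [ 1.1 -0.2 -0.6] w 1.0
-1.4190868939483186
[[[-0.0, 0.09, 0.01], [-0.01, -0.01, -0.09], 1], [[-0.02, 0.19, 0.01], [-0.01, -0.01, -0.19], 1], [[-0.04, 0.28, 0.01], [-0.01, -0.01, -0.28], 1], [[-0.07, 0.37, 0.01], [-0.01, -0.01, -0.38], 1], [[-0.13, 0.44, 0.04], [-0.01, -0.01, -0.47], 1], [[-0.2, 0.51, 0.07], [-0.01, -0.01, -0.57], 1], [[-0.28, 0.56, 0.13], [-0.01, -0.01, -0.66], 1], [[-0.36, 0.61, 0.19], [-0.01, -0.01, -0.76], 1], [[-0.45, 0.65, 0.25], [-0.01, -0.02, -0.85], 1]]
w        [ 0.642 -0.063  0.555] [-0.26  0.47  0.6   0.83 -0.27  1.91  0.32] clr 0.11 el [0.25 0.01 0.77] 
w        [ 0.636 -0.109  0.555] [-0.18  0.46  0.58  0.83 -0.26  1.91  0.48] clr 0.11 el [ 0.25 -0.    0.77] 
w        [ 0.626 -0.155  0.555] [-0.11  0.46  0.57  0.83 -0.26  1.91  0.65] clr 0.112 el [ 0.24 -0.02  0.78] 
w        [ 0.613 -0.2    0.555] [-0.03  0.46  0.55  0.82 -0.25  1.91  0.82] clr 0.114 el [ 0.24 -0.04  0.78] 
w        [ 0.583 -0.238  0.54 ] [ 0.02  0.41  0.54  0.93 -0.22  1.85  0.98] clr 0.122 el [ 0.21 -0.05  0.79] 
w        [ 0.547 -0.271  0.52 ] [ 0.06  0.36  0.53  1.06 -0.18  1.77  1.14] clr 0.14 el [ 0.18 -0.06  0.8 ] 
w        [ 0.508 -0.299  0.49 ] [ 0.1   0.3   0.51  1.2  -0.15  1.68  1.3 ] clr 0.159 el [ 0.15 -0.07  0.81] 
w        [ 0.469 -0.324  0.46 ] [ 0.15  0.26  0.5   1.32 -0.12  1.59  1.45] clr 0.178 el [ 0.12 -0.07  0.81] 
w        [ 0.429 -0.345  0.43 ] [ 0.2   0.22  0.5   1.44 -0.1   1.51  1.61] clr 0.194 el [ 0.1  -0.07  0.82] 
pre      [ 0.32  -0.258  0.3  ] [ 0.11 -0.    0.44  1.97  0.    1.17  1.47] clr 0.128 el [-0.02 -0.05  0.83] 
pre      [ 0.356 -0.287  0.15 ] [ 0.19  0.27  0.46  2.1  -0.17  0.8   1.67] clr 0.118 el [ 0.13 -0.08  0.81] 
d        [ 0.356 -0.287  0.031] [ 0.3   0.48  0.34  2.2  -0.33  0.5   1.82] clr 0.09 el [ 0.23 -0.12  0.77]
```

>>> play_rows --rows '[[[0, 0.09, 0.01], [-0.01, -0.01, -0.09], 1], [[-0.02, 0.19, 0.01], [-0.01, -0.01, -0.19], 1], [[-0.04, 0.28, 0.01], [-0.01, -0.01, -0.28], 1], [[-0.07, 0.37, 0.01], [-0.01, -0.01, -0.38], 1], [[-0.13, 0.44, 0.04], [-0.01, -0.01, -0.47], 1], [[-0.2, 0.51, 0.07], [-0.01, -0.01, -0.57], 1], [[-0.28, 0.56, 0.13], [-0.01, -0.01, -0.66], 1], [[-0.36, 0.61, 0.19], [-0.01, -0.01, -0.76], 1], [[-0.45, 0.65, 0.25], [-0.01, -0.02, -0.85], 1]]'

```text
clock: 6.55
position: [0.4395, -0.3355, 0.44]
ee_rot: [2.813, 1.386, -0.007]
force: [-0.0, -1.0, 0.8]
width: 0.998
```

Run:
```python
from st import *
w=[((.40,-.32,.38),52.5),((.37,-.297,.34),52.5),((.34,-.272,.30),52.5)]
rows(s['position'],R,w,1)
from cell import eyes
c=eyes.get_calibration('wrist')
p,d=eyes.get_image('wrist'); cv2.imwrite("pics/wrist3.png",p[:,:,::-1]); np.savez("wrist3.npz",p=p,d=d,**{k:np.array(v) for k,v in c.items()})
```

```text
6.55 [ 0.172  0.22   0.497  1.413 -0.098  1.532  1.579] [ 0.4395 -0.3355  0.44  ] yaw 52.5 tilt 0.39 F [-0.  -1.   0.8] w 0.998
[[[-0.02, -0.08, 0.12], [0.0, 0.01, -0.0], 1], [[-0.02, -0.16, 0.2], [0.0, 0.01, -0.0], 1], [[-0.02, -0.24, 0.28], [0.0, 0.01, -0.0], 1]]
```

View pics/wrist3.png

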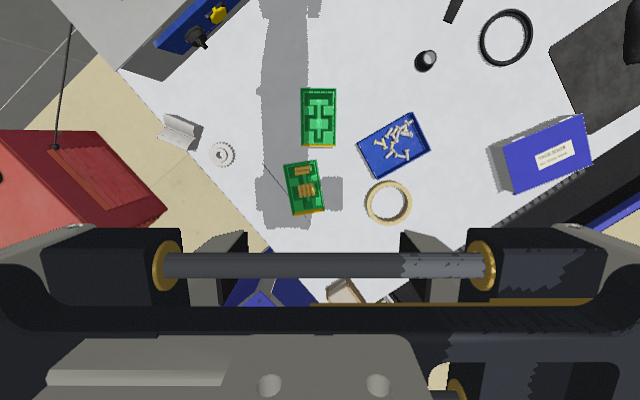

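Wrist view: the empty bin is at about (319,117) with its yellow end down at row 147. The full bin with pins is at (304,187), yellow end down at row 213. The tray is clear at (393,145). Next I'll measure both bins from this view.

```bash
cat > meas.py <<'E'
from h import *
def meas(f,boxes,lo=(12,100,30),zt=.052,zmin=.040):
    c=load(f); hsv=cv2.cvtColor(c['p'],cv2.COLOR_RGB2HSV)
    m=cv2.inRange(hsv,lo,(88,255,255)); y=cv2.inRange(hsv,(15,150,90),(32,255,255))
    for b,(x0,y0,x1,y1) in boxes.items():
        mm=np.zeros_like(m); mm[y0:y1,x0:x1]=m[y0:y1,x0:x1]
        cs,_=cv2.findContours(mm,cv2.RETR_EXTERNAL,cv2.CHAIN_APPROX_NONE); C=max(cs,key=cv2.contourArea)[:,0]
        Q=plane(c,C,zt)[:,:2]*1000; r=cv2.minAreaRect(Q.astype(np.float32))
        v,u=np.where((mm>0)&(c['d']>0)); X=pts(c,np.c_[u,v],c['d'][v,u]); k=(X[:,2]>zmin)&(X[:,2]<zt+.012)
        r2=cv2.minAreaRect((X[k,:2]*1000).astype(np.float32))
        for nm,r_ in (('ray',r),('depth',r2)):
            bp=cv2.boxPoints(r_); e=[bp[1]-bp[0],bp[2]-bp[1]]; l=max(e,key=np.linalg.norm); 
            yaw=np.degrees(np.arctan2(l[1],l[0])); 
            print(b,nm,np.array(r_[0]).round(1),sorted(np.round(r_[1],1)),'axis',round((yaw+90)%180-90,1))
        print('   z95',np.percentile(X[k,2],95).round(4))
E
python3 - <<'E'
from meas import *
meas('wrist3.npz',dict(empty=(295,82,343,152),full=(278,154,330,222)))
E
```

```text
empty ray [ 357.8 -287.4] [np.float64(64.3), np.float64(102.6)] axis -37.4
empty depth [ 357.7 -287.3] [np.float64(64.3), np.float64(103.1)] axis -37.3
   z95 0.0529
full ray [ 445.7 -390.3] [np.float64(66.0), np.float64(104.1)] axis -28.2
full depth [ 446.3 -390.7] [np.float64(66.1), np.float64(102.8)] axis -28.6
   z95 0.0529
```

Run:
```python
from st import *
E=(.3575,-.2872)
w=[((.425,-.327,.395),52.6),((.41,-.318,.35),52.6),((.395,-.31,.305),52.6),((.38,-.30,.26),52.6),((.367,-.293,.215),52.6),((*E,.17),52.6),((*E,.13),52.6),((*E,.10),52.6)]
rows(s['position'],R,w,1,3)
```

```text
6.6 [ 0.177  0.217  0.503  1.43  -0.094  1.529  1.588] [ 0.4302 -0.3381  0.435 ] yaw 52.3 tilt 0.74 F [-6.  -3.6 -4.7] w 1.0
[[[0.012, -0.021, 0.08], [-0.008, 0.01, -0.005], 1], [[0.009, -0.055, 0.17], [-0.008, 0.01, -0.005], 1], [[0.004, -0.088, 0.261], [-0.008, 0.01, -0.005], 1], [[0.002, -0.123, 0.351], [-0.008, 0.01, -0.005], 1], [[-0.001, -0.152, 0.441], [-0.008, 0.01, -0.005], 1], [[-0.003, -0.173, 0.531], [-0.008, 0.01, -0.005], 1], [[-0.002, -0.173, 0.611], [-0.008, 0.01, -0.005], 1], [[-0.002, -0.172, 0.671], [-0.008, 0.01, -0.005], 1]]
```

>>> play_rows --rows '[[[0.01, -0.02, 0.08], [0, 0.01, 0], 1], [[0.01, -0.055, 0.17], [0, 0.01, 0], 1], [[0, -0.09, 0.26], [0, 0.01, 0], 1], [[0, -0.12, 0.35], [0, 0.01, 0], 1], [[0, -0.15, 0.44], [0, 0.01, 0], 1], [[0, -0.17, 0.53], [0, 0.01, 0], 1], [[0, -0.17, 0.61], [0, 0.01, 0], 1], [[0, -0.17, 0.65], [0, 0.01, 0], 1], [[0, -0.17, 0.65], [0, 0.01, 0], 1], [[0, -0.17, 0.65], [0, 0.01, 0], 1]]'

```text
clock: 7.6
position: [0.3745, -0.2846, 0.1166]
ee_rot: [-2.821, -1.383, -0.009]
force: [-0.2, -0.2, -0.2]
width: 0.999
```

Run:
```python
from st import *
E=(.3575,-.2872)
w=[((*E,.08),52.6),((*E,.05),52.6),((*E,.031),52.6)]
rows(s['position'],R,w,1,3)
from cell import eyes
c=eyes.get_calibration('wrist')
p,d=eyes.get_image('wrist'); cv2.imwrite("pics/wrist4.png",p[:,:,::-1]); np.savez("wrist4.npz",p=p,d=d,**{k:np.array(v) for k,v in c.items()})
```

```text
7.6 [ 0.215  0.346  0.414  2.108 -0.215  0.724  1.68 ] [ 0.3745 -0.2846  0.1166] yaw 52.2 tilt 0.35 F [-0.2 -0.2 -0.2] w 0.999
[[[-0.025, -0.024, 0.073], [0.002, -0.005, -0.006], 1], [[-0.026, -0.024, 0.133], [0.002, -0.005, -0.006], 1], [[-0.026, -0.024, 0.171], [0.002, -0.005, -0.006], 1]]
```

View pics/wrist4.png

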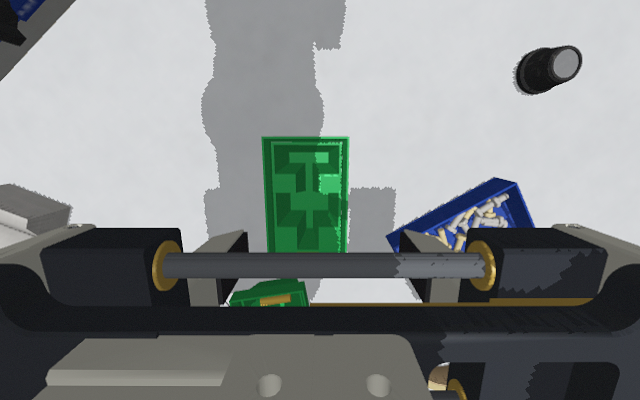

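The empty bin sits between the fingers but left of centre (bin column 305, jaw mid 325). That agrees with the computed 12 mm shift. I'll correct first, then descend.

>>> play_rows --rows '[[[-0.025, -0.024, 0.0], [0, -0.005, -0.006], 1], [[-0.025, -0.024, 0.04], [0, -0.005, -0.006], 1], [[-0.026, -0.024, 0.08], [0, -0.005, -0.006], 1], [[-0.026, -0.024, 0.12], [0, -0.005, -0.006], 1], [[-0.026, -0.024, 0.15], [0, -0.005, -0.006], 1], [[-0.026, -0.024, 0.171], [0, -0.005, -0.006], 1], [[-0.026, -0.024, 0.171], [0, -0.005, -0.006], 1], [[-0.026, -0.024, 0.171], [0, -0.005, -0.006], 1]]'

```text
clock: 8.45
position: [0.3572, -0.2879, 0.0314]
ee_rot: [2.815, 1.388, 0.004]
force: [0.1, 0.3, 0.1]
width: 1.002
```

```bash
python3 -c "from st import *"
```

```text
8.45 [ 0.313  0.482  0.327  2.2   -0.319  0.499  1.803] [ 0.3572 -0.2879  0.0314] yaw 52.5 tilt 0.24 F [0.1 0.3 0.1] w 1.002
```

>>> play_rows --rows '[[[0, 0, 0], [0, 0, 0], 0.3], [[0, 0, 0], [0, 0, 0], 0.2], [[0, 0, 0], [0, 0, 0], 0.2], [[0, 0, 0], [0, 0, 0], 0.2], [[0, 0, 0], [0, 0, 0], 0.2], [[0, 0, 0], [0, 0, 0], 0.2]]' --newtons 20

```text
clock: 9.05
position: [0.3574, -0.2876, 0.0309]
ee_rot: [2.815, 1.389, 0.004]
force: [-1.5, 0.5, 6.8]
width: 0.717
```

>>> play_rows --rows '[[[0, 0, -0.02], [0, 0, 0], 0.2], [[0, 0, -0.07], [0, 0, 0], 0.2], [[0, 0, -0.16], [0, 0, 0], 0.2], [[0, 0, -0.25], [0, 0, 0], 0.2], [[0, 0, -0.34], [0, 0, 0], 0.2], [[0, 0, -0.43], [0, 0, 0], 0.2], [[0, 0, -0.52], [0, 0, 0], 0.2], [[0, 0, -0.61], [0, 0, 0], 0.2], [[0, 0, -0.7], [0, 0, 0], 0.2], [[0, 0, -0.8], [0, 0, 0], 0.2]]'

```text
clock: 10.05
position: [0.3544, -0.2865, 0.4324]
ee_rot: [2.816, 1.388, 0.003]
force: [0.4, -0.8, -2.0]
width: 0.716
```

Run:
```python
from st import *
import s as S
F=(.4457,-.3903)
p0=s['position']
W=[]
for t in np.linspace(0,1,5)[1:]: W.append(('t',p0,down(yaw-170.9*t)))
W+=[('o',(*F,.25),down(-118.4)),('o',(*F,.15),down(-118.4)),('p',(*F,.07),down(-118.4)),('up',(*F,.2),down(-118.4))]
S.run(s['joints'],W)
```

```text
10.05 [ 0.088  0.019  0.495  1.636 -0.01   1.487  1.5  ] [ 0.3544 -0.2865  0.4324] yaw 52.5 tilt 0.13 F [ 0.4 -0.8 -2. ] w 0.716
t        [ 0.354 -0.287  0.432] [ 0.08  0.02  0.51  1.63 -0.01  1.49  0.75] clr 0.157 el [-0.   -0.05  0.83] 
t        [ 0.354 -0.287  0.432] [ 0.07  0.02  0.52  1.64 -0.01  1.49  0.01] clr 0.157 el [-0.   -0.05  0.83] 
t        [ 0.354 -0.287  0.432] [ 0.06  0.02  0.53  1.64 -0.01  1.49 -0.74] clr 0.157 el [-0.   -0.05  0.83] 
t        [ 0.354 -0.287  0.432] [ 0.05  0.02  0.54  1.64 -0.01  1.49 -1.48] clr 0.157 el [-0.   -0.05  0.83] 
o        [ 0.446 -0.39   0.25 ] [ 0.23  0.4   0.57  1.67 -0.23  1.14 -1.21] clr 0.149 el [ 0.19 -0.09  0.79] 
o        [ 0.446 -0.39   0.15 ] [ 0.26  0.5   0.53  1.79 -0.3   0.94 -1.15] clr 0.118 el [ 0.24 -0.12  0.77] 
p        [ 0.446 -0.39   0.07 ] [ 0.31  0.6   0.47  1.85 -0.37  0.78 -1.09] clr 0.087 el [ 0.28 -0.14  0.74] 
up       [ 0.446 -0.39   0.2  ] [ 0.24  0.44  0.55  1.73 -0.27  1.04 -1.18] clr 0.095 el [ 0.21 -0.1   0.78]
```

>>> play_rows --rows '[[[0, 0, 0], [0, 0, 0.1], 0.2], [[0, 0, 0], [0, 0, 0.24], 0.2], [[0, 0, 0], [0, 0, 0.38], 0.2], [[0, 0, 0], [0, 0, 0.52], 0.2], [[0, 0, 0], [0, 0, 0.66], 0.2], [[0, 0, 0], [0, 0, 0.8], 0.2], [[0, 0, 0], [0, 0, 0.94], 0.2]]'

```text
clock: 10.75
position: [0.355, -0.2869, 0.4307]
ee_rot: [3.139, -0.117, 0.003]
force: [-0.5, -0.3, -2.1]
width: 0.719
```

>>> play_rows --rows '[[[0, 0, 0], [0, 0, 0.14], 0.2], [[0, 0, 0], [0, 0, 0.28], 0.2], [[0, 0, 0], [0, 0, 0.42], 0.2], [[0, 0, 0], [0, 0, 0.56], 0.2], [[0, 0, 0], [0, 0, 0.7], 0.2], [[0, 0, 0], [0, 0, 0.84], 0.2], [[0, 0, 0], [0, 0, 0.98], 0.2]]'

```text
clock: 11.45
position: [0.355, -0.2869, 0.4307]
ee_rot: [-2.677, 1.643, -0.004]
force: [0.6, 0.2, -2.1]
width: 0.716
```

>>> play_rows --rows '[[[0, 0, 0], [0, 0, 0.14], 0.2], [[0, 0, 0], [0, 0, 0.28], 0.2], [[0, 0, 0], [0, 0, 0.42], 0.2], [[0, 0, 0], [0, 0, 0.56], 0.2], [[0, 0, 0], [0, 0, 0.7], 0.2], [[0, 0, 0], [0, 0, 0.84], 0.2], [[0, 0, 0], [0, 0, 0.92], 0.2], [[0, 0, 0], [0, 0, 0.92], 0.2]]'

```text
clock: 12.25
position: [0.3552, -0.2869, 0.4306]
ee_rot: [-1.618, 2.691, -0.003]
force: [0.2, -0.7, -1.4]
width: 0.717
```

Run:
```python
from st import *
F=np.array([.4457,-.3903])
p0=s['position'];w=[]
for t in np.linspace(0,1,9)[1:]: w.append(((*(p0[:2]+(F-p0[:2])*t),p0[2]+(.16-p0[2])*t),-118.4))
rows(p0,R,w,.2,3)
from cell import eyes
c=eyes.get_calibration('side')
p,d=eyes.get_image('side'); cv2.imwrite("pics/side5.png",p[:,:,::-1])
```

```text
12.25 [ 0.044  0.018  0.542  1.641 -0.01   1.482 -1.473] [ 0.3552 -0.2869  0.4306] yaw -118.0 tilt 0.14 F [ 0.2 -0.7 -1.4] w 0.717
[[[0.012, -0.032, 0.068], [-0.002, 0.0, 0.007], 0.2], [[0.024, -0.064, 0.135], [-0.002, 0.0, 0.007], 0.2], [[0.037, -0.096, 0.203], [-0.002, 0.0, 0.007], 0.2], [[0.049, -0.128, 0.271], [-0.002, 0.0, 0.007], 0.2], [[0.061, -0.16, 0.339], [-0.002, 0.0, 0.007], 0.2], [[0.073, -0.192, 0.406], [-0.002, 0.0, 0.007], 0.2], [[0.086, -0.224, 0.474], [-0.002, 0.0, 0.007], 0.2], [[0.098, -0.256, 0.542], [-0.002, 0.0, 0.007], 0.2]]
```

View pics/side5.png

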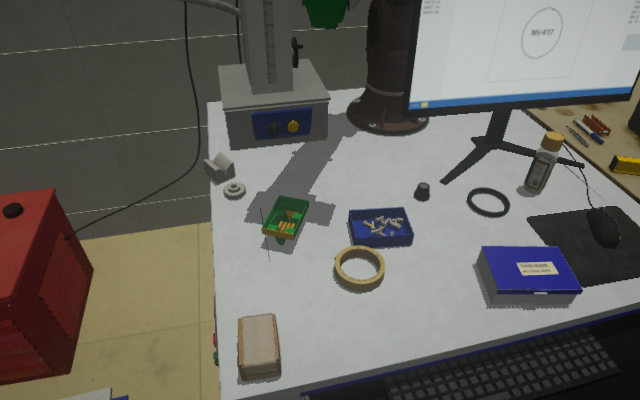

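The empty bin hangs in the gripper at the top of the picture (325,12). The full bin at (286,215) hasn't moved. Now move over it.

>>> play_rows --rows '[[[0.012, -0.032, 0.068], [0, 0, 0.007], 0.2], [[0.024, -0.064, 0.135], [0, 0, 0.007], 0.2], [[0.037, -0.096, 0.203], [0, 0, 0.007], 0.2], [[0.049, -0.128, 0.271], [0, 0, 0.007], 0.2], [[0.061, -0.16, 0.339], [0, 0, 0.007], 0.2], [[0.073, -0.192, 0.406], [0, 0, 0.007], 0.2], [[0.086, -0.224, 0.474], [0, 0, 0.007], 0.2], [[0.098, -0.256, 0.542], [0, 0, 0.007], 0.2], [[0.098, -0.256, 0.542], [0, 0, 0.007], 0.2], [[0.098, -0.256, 0.542], [0, 0, 0.007], 0.2]]'

```text
clock: 13.3
position: [0.4464, -0.3904, 0.1596]
ee_rot: [-1.613, 2.695, -0.001]
force: [0.2, -0.8, -1.9]
width: 0.713
```

Run:
```python
from st import *
F=(.4457,-.3903)
rows(s['position'],R,[((*F,.16),-118.4),((*F,.11),-118.4),((*F,.07),-118.4)],.2,3)
from cell import eyes
for n in ['side','wrist','scene']:
    c=eyes.get_calibration(n); p,d=eyes.get_image(n); np.savez(n+"6.npz",p=p,d=d,**{k:np.array(v) for k,v in c.items()})
    im=p[:,:,::-1]
    if n=='side': im=cv2.resize(im[100:300,180:440],None,fx=3,fy=3)
    if n=='scene': im=cv2.resize(im[90:270,200:420],None,fx=3,fy=3)
    cv2.imwrite(f"pics/{n}6.png",im)
```

```text
13.3 [ 0.261  0.487  0.527  1.778 -0.293  0.954 -1.154] [ 0.4464 -0.3904  0.1596] yaw -118.2 tilt 0.06 F [ 0.2 -0.8 -1.9] w 0.713
[[[0.001, 0.001, -0.001], [-0.001, 0.0, 0.003], 0.2], [[0.001, 0.001, 0.099], [-0.001, 0.0, 0.003], 0.2], [[0.001, 0.002, 0.179], [-0.001, 0.0, 0.003], 0.2]]
```

View pics/side6.png

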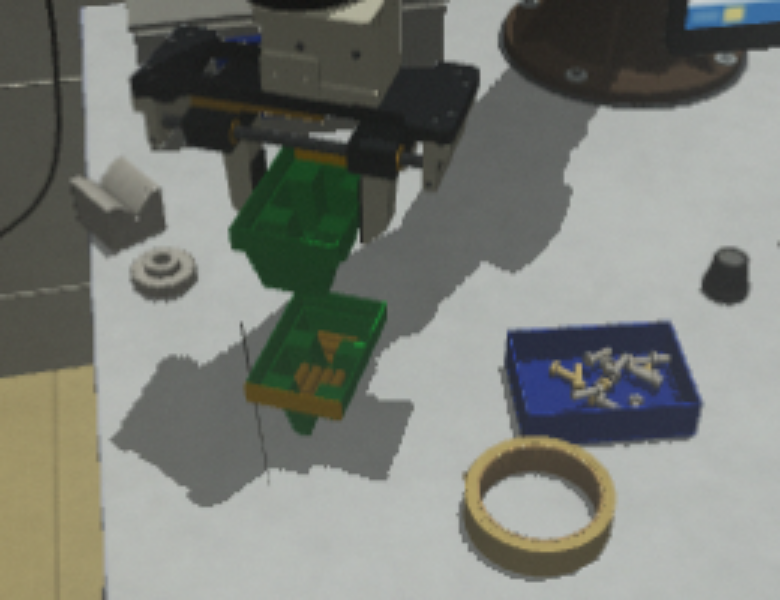

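View pics/wrist6.png

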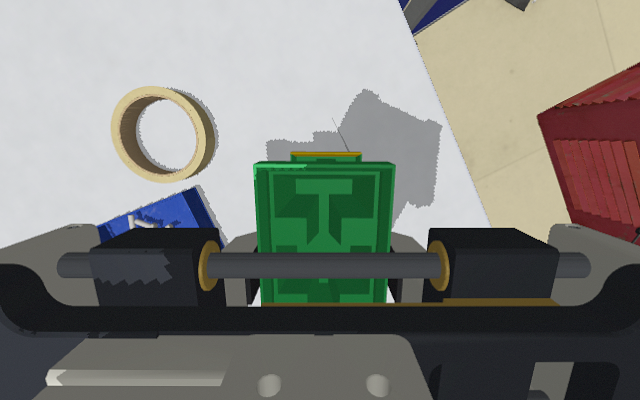

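View pics/scene6.png

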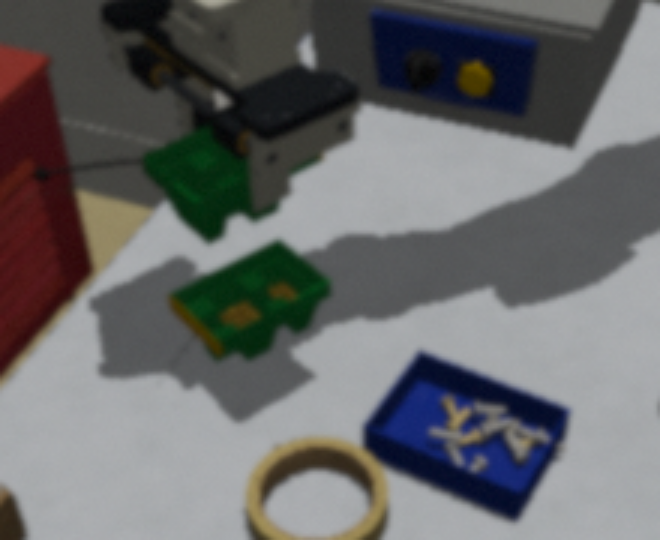

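Yellow ends are opposite: the held bin's is up and back (side crop 320,157), the lower bin's is toward the camera (295,400). The held bin looks level. I'll check its offset along the length and the lower bin's pose.

Run:
```python
from meas import *
meas('side6.npz',dict(full=(258,196,311,246)))
meas('scene6.npz',dict(full=(253,169,312,212)))
F=np.array([.4457,-.3903,0]); ax=np.array([np.cos(np.radians(-28.4)),np.sin(np.radians(-28.4)),0]); ay=np.array([-ax[1],ax[0],0])
for n,b in dict(side=(250,140,310,200),scene=(240,120,330,175),wrist=(245,145,400,310)).items():
    c=load(n+'6.npz'); hsv=cv2.cvtColor(c['p'],cv2.COLOR_RGB2HSV); m=cv2.inRange(hsv,(12,100,20),(88,255,255))
    x0,y0,x1,y1=b; mm=np.zeros_like(m); mm[y0:y1,x0:x1]=m[y0:y1,x0:x1]
    v,u=np.where((mm>0)&(c['d']>0)); X=pts(c,np.c_[u,v],c['d'][v,u]); X=X[(X[:,2]>.165)&(X[:,2]<.19)]
    L=np.c_[(X-F)@ax,(X-F)@ay,X[:,2]]; print(n,len(L),np.percentile(L,[1,50,99],axis=0).round(4).tolist())
```

```text
full ray [ 454.1 -396.6] [np.float64(75.1), np.float64(128.3)] axis -28.7
full depth [ 446.1 -391.2] [np.float64(66.0), np.float64(105.8)] axis -28.8
   z95 0.0527
full ray [ 454.1 -379.7] [np.float64(91.7), np.float64(111.2)] axis -30.5
full depth [ 444.5 -390.2] [np.float64(69.9), np.float64(104.9)] axis -28.6
   z95 0.0527
side 820 [[-0.0481, -0.0311, 0.1652], [0.0199, -0.0117, 0.1702], [0.0546, 0.034, 0.1819]]
scene 495 [[-0.002, -0.0323, 0.1656], [0.0294, -0.0133, 0.1746], [0.0535, 0.0346, 0.1843]]
wrist 8519 [[-0.0265, -0.032, 0.1653], [0.023, 0.0014, 0.1691], [0.0543, 0.033, 0.1827]]
```

>>> play_rows --rows '[[[0, 0.004, 0.04], [0, 0, 0.003], 0.2], [[0, 0.004, 0.08], [0, 0, 0.003], 0.2], [[0, 0.004, 0.12], [0, 0, 0.003], 0.2], [[0, 0.004, 0.15], [0, 0, 0.003], 0.2], [[0, 0.004, 0.17], [0, 0, 0.003], 0.2], [[0, 0.004, 0.177], [0, 0, 0.003], 0.2], [[0, 0.004, 0.177], [0, 0, 0.003], 0.2]]'

```text
clock: 14.15
position: [0.4456, -0.3898, 0.0718]
ee_rot: [-1.606, 2.698, -0.005]
force: [0.6, -0.7, -2.0]
width: 0.719
```

Still hanging free, with the force equal to the bin's weight. Lower the last few millimetres.

>>> play_rows --rows '[[[0, 0, 0.002], [0, 0, 0], 0.2], [[0, 0, 0.004], [0, 0, 0], 0.2], [[0, 0, 0.006], [0, 0, 0], 0.2], [[0, 0, 0.006], [0, 0, 0], 0.2]]'

```text
clock: 14.55
position: [0.4459, -0.39, 0.0691]
ee_rot: [-1.606, 2.697, -0.006]
force: [1.3, 0.1, 2.4]
width: 0.715
```

Contact (force −2 → +2.4 N) at the expected height. Look before releasing.

Run:
```python
from st import *
from cell import eyes
n='side'
c=eyes.get_calibration(n); p,d=eyes.get_image(n); np.savez(n+"7.npz",p=p,d=d,**{k:np.array(v) for k,v in c.items()})
cv2.imwrite("pics/side7.png",cv2.resize(p[100:300,180:440,::-1],None,fx=3,fy=3))
```

```text
14.55 [ 0.31   0.596  0.464  1.858 -0.372  0.769 -1.093] [ 0.4459 -0.39    0.0691] yaw -118.5 tilt 0.25 F [1.3 0.1 2.4] w 0.715
```

View pics/side7.png

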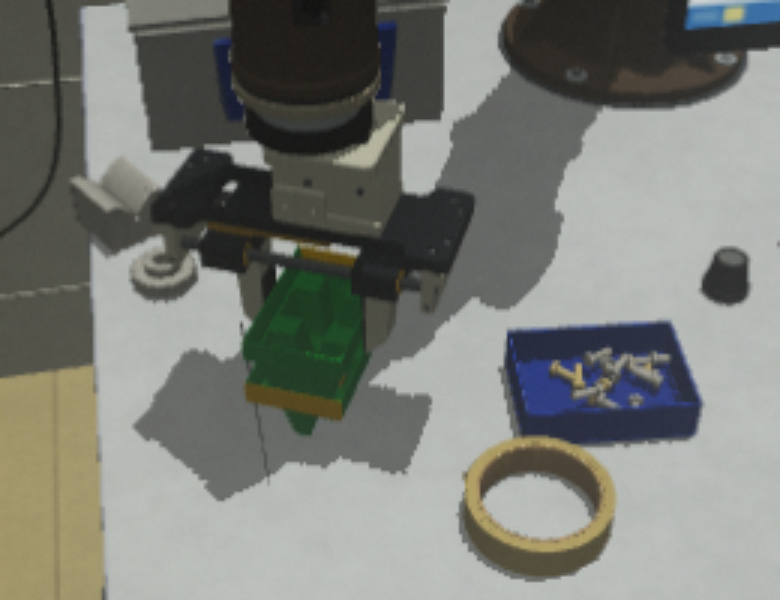

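The upper bin sits in the lower one with the yellow ends opposite: upper at (330,253), lower at (295,400). It's level and aligned. Release, then rise.

>>> play_rows --rows '[[[0, 0, 0], [0, 0, 0], 0.6], [[0, 0, 0], [0, 0, 0], 0.9], [[0, 0, 0], [0, 0, 0], 1], [[0, 0, 0], [0, 0, 0], 1], [[0, 0, 0], [0, 0, 0], 1], [[0, 0, 0], [0, 0, 0], 1]]'

```text
clock: 15.2
position: [0.4456, -0.3897, 0.0685]
ee_rot: [-1.606, 2.698, -0.004]
force: [0.4, 0.5, 0.7]
width: 0.996
```

>>> play_rows --rows '[[[0, 0, -0.02], [0, 0, 0], 1], [[0, 0, -0.06], [0, 0, 0], 1], [[0, 0, -0.12], [0, 0, 0], 1], [[0, 0, -0.2], [0, 0, 0], 1], [[0, 0, -0.28], [0, 0, 0], 1], [[0, 0, -0.36], [0, 0, 0], 1], [[0, 0, -0.44], [0, 0, 0], 1], [[0, 0, -0.5], [0, 0, 0], 1], [[0, 0, -0.5], [0, 0, 0], 1], [[0, 0, -0.5], [0, 0, 0], 1]]'

```text
clock: 16.2
position: [0.4447, -0.3895, 0.3195]
ee_rot: [-1.605, 2.697, -0.007]
force: [0.8, 0.4, -0.6]
width: 1.002
```

Run:
```python
from st import *
from cell import eyes
for n in ['side','scene','wrist']:
    c=eyes.get_calibration(n); p,d=eyes.get_image(n); np.savez(n+"8.npz",p=p,d=d,**{k:np.array(v) for k,v in c.items()})
    im=p[:,:,::-1]
    if n=='side': im=cv2.resize(im[100:300,180:440],None,fx=3,fy=3)
    if n=='scene': im=cv2.resize(im[90:270,200:420],None,fx=3,fy=3)
    cv2.imwrite(f"pics/{n}8.png",im)
```

```text
16.2 [ 0.206  0.344  0.594  1.567 -0.2    1.286 -1.239] [ 0.4447 -0.3895  0.3195] yaw -118.5 tilt 0.29 F [ 0.8  0.4 -0.6] w 1.002
```

View pics/side8.png

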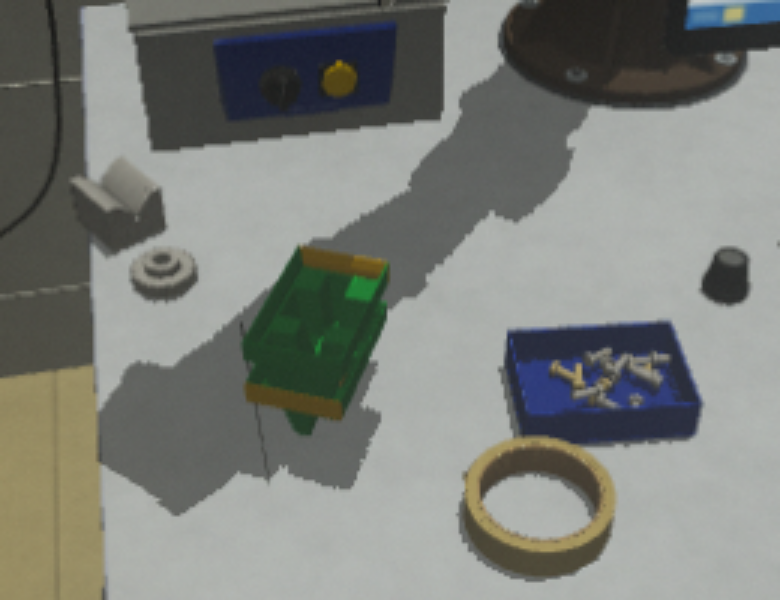

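View pics/wrist8.png

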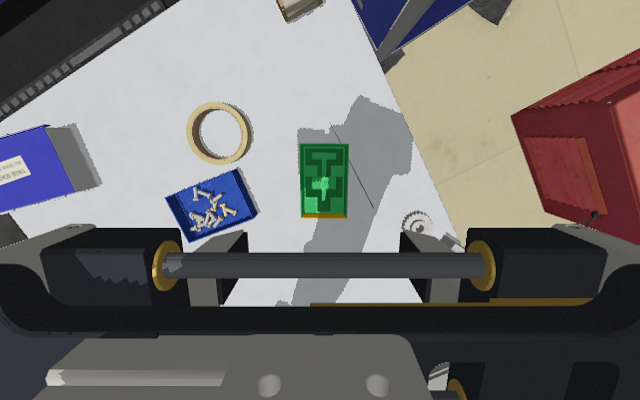

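The upper bin is stacked and released, yellow ends opposite (side crop (340,262) against (295,400)), and the tray is untouched. Next, check the height, level and offset.

Run:
```python
from meas import *
meas('wrist8.npz',dict(upper=(290,135,358,222)),zt=.090,zmin=.082)
c=load('wrist8.npz'); hsv=cv2.cvtColor(c['p'],cv2.COLOR_RGB2HSV); m=cv2.inRange(hsv,(12,100,20),(88,255,255))
mm=np.zeros_like(m); mm[135:222,290:358]=m[135:222,290:358]
v,u=np.where((mm>0)&(c['d']>0)); X=pts(c,np.c_[u,v],c['d'][v,u]); T=X[X[:,2]>.086]
A=np.c_[T[:,:2],np.ones(len(T))]; g=np.linalg.lstsq(A,T[:,2],rcond=None)[0]; print('rim z',T[:,2].mean().round(4),'slope deg',np.degrees(g[:2]).round(2),len(T))
# lower bin's yellow end, before/after, side view
for f in ('side0.npz','side8.npz'):
    c=load(f); hsv=cv2.cvtColor(c['p'],cv2.COLOR_RGB2HSV); y=cv2.inRange(hsv,(12,150,60),(32,255,255)); y[:220]=0;y[245:]=0;y[:,:255]=0;y[:,300:]=0
    v,u=np.where((y>0)&(c['d']>0)); X=pts(c,np.c_[u,v],c['d'][v,u]); X=X[(X[:,2]>.034)&(X[:,0]>.47)]; print(f,len(X),X.mean(0).round(4),X.min(0).round(3),X.max(0).round(3))
    b=cv2.inRange(hsv,(105,120,30),(130,255,255)); b[:,:340]=0;b[:,418:]=0;b[:200]=0;b[250:]=0; M=cv2.moments(b); print('tray px',round(M['m10']/M['m00'],2),round(M['m01']/M['m00'],2))
```

```text
upper ray [ 447.6 -390. ] [np.float64(65.2), np.float64(103.1)] axis -29.0
upper depth [ 447.4 -389.9] [np.float64(65.3), np.float64(103.4)] axis -28.9
   z95 0.0908
rim z 0.089 slope deg [ 0.56 -0.2 ] 487
side0.npz 40 [ 0.4916 -0.4129  0.0507] [ 0.477 -0.438  0.048] [ 0.505 -0.389  0.054]
tray px 373.06 228.94
side8.npz 130 [ 0.4895 -0.4174  0.0448] [ 0.475 -0.444  0.037] [ 0.505 -0.389  0.053]
tray px 373.14 229.02
```

Run:
```python
from cell import arm
s=arm.observe(); print(s['clock'],s['force'],abs(s['dq']).max()); print(arm.sign_off())
```

```text
16.35 [ 0.02239344  0.12879664 -0.27270785] 0.006519044080647778
the job is handed in; nothing more can be done
None
```

The empty bin is standing released on the ledges of the bin of pins, and I handed the job in at 16.35 s. I swung the arm over the monitor, gripped the empty bin across its width, turned it about 171° in the air, set it down and backed off 250 mm. Sign-off gives no verdict, so these are my own last measurements:

| Check | Result |
|---|---|
| Upper bin rim height | about 0.090 m, so the bin centres are about 38 mm apart in height (allowed 32 to 44) |
| Sideways offset | about 2 mm (limit 15 mm) |
| Long sides | parallel within about 1° |
| Level | upper bin rim within about 0.6°; I did not measure the lower bin's level separately |
| Yellow ends | opposite ways |
| Blue tray | its centre moved about 0.1 pixel in the side view, so not disturbed |
| Robot | clear of everything, wrist force about 0.3 N |

**Lower bin position:** I saw no sign that it moved. The mean position of its yellow end in the side view shifted by about 5 mm. That is probably because more of that end was picked up in the later picture (130 pixels against 40); its outer limits agree within about 6 mm (limit 40 mm).

**Checks that disagreed:** before I set the bin down, the ray-cast measurements from the two fixed cameras gave oversized outlines for the lower bin, because they included its side walls. I used the depth measurements from those cameras instead.

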